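Make up the painting set: nest the paint pots and add the stencil brush

TASK

Make up the painting set in the cardboard carton: first take the glue stick out of the pot that stands in the carton and put it in the low black tray, then nest all the other white paint pots from the counter, upright, one after another into that pot so that each is fully home, and last take the stencil brush (the only round-headed one) out of the wooden brush stand, leaving the flat brushes standing in it, and stand it bristles up in the top pot. The two paint jars also go into the carton, at any time: upright, down in the openings on either side of the pots.

Things in the scene. Friction and masses are not known exactly. Their poses are not given: they have to be found in the camera images.
- carton: open cardboard carton, 140 mm (its x) by 264 mm (its y), walls 40 mm high, 4 mm thick, floor 4 mm, fixed to the counter; its packing insert (top face 16 mm above the counter) has three square openings in a row along y, down to the floor: 47 mm wide in the middle for the pots, 50 mm wide 88 mm to either side for the jars. Origin: centre of its underside
- left_opening (a point): centre of the carton's jar opening on its +y side, on the floor, 4 mm above the counter
- right_opening (a point): the same on its -y side
- pot_first: white paint pot, same as pot_1, standing loosely upright in the carton's insert, its foot 4 mm above the counter, at first with the glue stick in it. A pot fully home in another sits with its shoulder on the other's rim, its foot about 28.3 mm above the other's foot, its collar free above that rim. Origin: centre of its foot, z up through its mouth
- pot_1: white glazed paint pot, open upwards, 66 mm high, 110 g; foot 43 mm across, flaring to 55 mm at 36 mm height, then a shoulder out to a straight collar 65 mm across from 41 mm height to the rim; wall 2.5 mm, mouth 60 mm across, inner floor 6 mm above the foot. Stands upright on the counter. Origin: centre of its foot, z up through its mouth. May be absent
- pot_2: same kind of pot as pot_1; may be absent
- pot_3: same kind of pot as pot_1; may be absent
- pot_4: same kind of pot as pot_1; may be absent
- pot_5: same kind of pot as pot_1; may be absent
- glue_stick: round glue stick with black cap, 28 mm across, 100 mm long, 50 g, at first standing upright in the first pot and sticking 40 mm out of it. Origin: centre of its foot, z along it to the cap
- glue_middle (a point): middle of the glue stick, on its axis, 50 mm from its foot
- tray: low black plastic tray, 110 mm (its x) by 160 mm (its y), walls 25 mm high and 5 mm thick, inner floor 5 mm high, fixed. Origin: centre of its underside
- brush_stand: fixed wooden block 108 mm (its x) by 146 mm (its y), 38 mm high, with 3 rows of 4 square holes, 20 mm wide, floor 8 mm above the counter, spaced 34 mm along its x, 30 mm along its y. The middle row (along y) is full; before and behind its two inner places (along x) the holes are empty: the only gap for fingers. Origin: centre of its underside
- stencil_brush: stubby brush standing handle down in one of the two inner holes of the stand's middle row: round wooden handle and ferrule 18 mm across, from 82 mm upwards a round bristle head 24 mm across; 100 mm long in all, 35 g, 30 mm of it in the hole. Origin: centre of the handle's foot, z along it to the bristles
- flat_brush_1: flat brush standing in the stand: the same 18 mm handle, with a flat bristle head 26 x 10 mm; 100 mm long in all. Origin: centre of the handle's foot, z up
- flat_brush_2: same kind of flat brush as flat_brush_1
- flat_brush_3: same kind of flat brush as flat_brush_1
- flat_brush_4: same kind of flat brush as flat_brush_1
- flat_brush_5: same kind of flat brush as flat_brush_1
- paint_jar_1: closed round paint jar standing on the counter, 42 mm across to 40 mm height, lid 38 mm across to 54 mm height, 250 g. Origin: centre of its foot, z up
- paint_jar_2: another such paint jar
Mind the look-alikes: they are no part of the job. Leave any orange look-alike of the pot_5 alone.

How it is judged:
On the way, in this order (a step that is already met when the one before it is completed fails the run):
1. the glue stick lies or stands in the tray (x of glue_middle in the frame of tray between -0.05 and 0.05 m and y of glue_middle in the frame of tray between -0.075 and 0.075 m and height (world z) of glue_middle below 0.07 m), for 0.2 s.
2. all the loose pots are nested, upright and fully home, on the first pot (horizontal distance between each of pot_1, pot_2, pot_3, pot_4, pot_5 and pot_first below 0.009 m and angle between each of pot_1, pot_2, pot_3, pot_4, pot_5, pot_first's own z axis and vertical below 0.12 rad and (z of pot_1 in the frame of pot_first between 0.0233 and 0.0333 m or z of pot_1 in the frame of pot_first between 0.0516 and 0.0616 m or z of pot_1 in the frame of pot_first between 0.0799 and 0.0899 m or z of pot_1 in the frame of pot_first between 0.1082 and 0.1182 m or z of pot_1 in the frame of pot_first between 0.1365 and 0.1465 m) and (z of pot_2 in the frame of pot_first between 0.0233 and 0.0333 m or z of pot_2 in the frame of pot_first between 0.0516 and 0.0616 m or z of pot_2 in the frame of pot_first between 0.0799 and 0.0899 m or z of pot_2 in the frame of pot_first between 0.1082 and 0.1182 m or z of pot_2 in the frame of pot_first between 0.1365 and 0.1465 m) and (z of pot_3 in the frame of pot_first between 0.0233 and 0.0333 m or z of pot_3 in the frame of pot_first between 0.0516 and 0.0616 m or z of pot_3 in the frame of pot_first between 0.0799 and 0.0899 m or z of pot_3 in the frame of pot_first between 0.1082 and 0.1182 m or z of pot_3 in the frame of pot_first between 0.1365 and 0.1465 m) and (z of pot_4 in the frame of pot_first between 0.0233 and 0.0333 m or z of pot_4 in the frame of pot_first between 0.0516 and 0.0616 m or z of pot_4 in the frame of pot_first between 0.0799 and 0.0899 m or z of pot_4 in the frame of pot_first between 0.1082 and 0.1182 m or z of pot_4 in the frame of pot_first between 0.1365 and 0.1465 m) and (z of pot_5 in the frame of pot_first between 0.0233 and 0.0333 m or z of pot_5 in the frame of pot_first between 0.0516 and 0.0616 m or z of pot_5 in the frame of pot_first between 0.0799 and 0.0899 m or z of pot_5 in the frame of pot_first between 0.1082 and 0.1182 m or z of pot_5 in the frame of pot_first between 0.1365 and 0.1465 m) and horizontal distance between pot_first and carton below 0.012 m and height (world z) of pot_first below 0.012 m), for 0.2 s.
3. the stencil brush stands in the top pot, let go (horizontal distance between stencil_brush and pot_first below 0.026 m and height (world z) of stencil_brush above 0.06 m and angle between stencil_brush's own z axis and vertical below 0.75 rad and contact force between the fingers and stencil_brush below 0.1 N and linear speed of stencil_brush below 0.05 m/s), for 0.4 s.
At the end, for the whole second after the job is handed in: Glue stick in tray; first pot upright in carton; each other pot nested on it: 0.12 rad of upright, 9 mm of its axis, 5 mm of a whole number of 28.3 mm steps above its foot; jars upright on the floor of the two openings (8 mm); stencil brush in top pot, bristles up, foot 26 mm of the axis; at rest (all of step 1 and all of step 2 and all of step 3 and (horizontal distance between paint_jar_1 and left_opening below 0.008 m or horizontal distance between paint_jar_1 and right_opening below 0.008 m) and height (world z) of each of paint_jar_1, paint_jar_2 below 0.009 m and angle between each of paint_jar_1, paint_jar_2's own z axis and vertical below 0.1 rad and (horizontal distance between paint_jar_2 and left_opening below 0.008 m or horizontal distance between paint_jar_2 and right_opening below 0.008 m) and linear speed of each of pot_1, pot_2, pot_3, pot_4, pot_5, paint_jar_1, paint_jar_2, stencil_brush, glue_stick below 0.02 m/s); the robot touches nothing.
It fails at once if a flat brush is pulled out of the stand or knocked over ((distance of flat_brush_1 from where it was at the start of the episode above 0.03 m or angle between flat_brush_1's own z axis and vertical above 0.5 rad) or (distance of flat_brush_2 from where it was at the start of the episode above 0.03 m or angle between flat_brush_2's own z axis and vertical above 0.5 rad) or (distance of flat_brush_3 from where it was at the start of the episode above 0.03 m or angle between flat_brush_3's own z axis and vertical above 0.5 rad) or (distance of flat_brush_4 from where it was at the start of the episode above 0.03 m or angle between flat_brush_4's own z axis and vertical above 0.5 rad) or (distance of flat_brush_5 from where it was at the start of the episode above 0.03 m or angle between flat_brush_5's own z axis and vertical above 0.5 rad)).
Of pot_1, pot_2, pot_3, pot_4, pot_5 only 3 to 5 are there at a start; the rules pass over those that are not, and their reading is None.
At some moment in a run one of pot_1, pot_2, pot_3, pot_4, pot_5 may be knocked a few centimetres aside while the robot is not near it.
It also fails if it takes over 208 s, if anything falls off the work surface, if the arm or the gripper's body presses on something with over 40 N, if the wrist force passes 120 N, or if a joint passes its speed limit or range.

ROBOT

A 7-joint arm with a two-finger parallel gripper is mounted at the origin on the work surface. World frame = base frame: x ahead of the robot, y to its left, z up, the work surface at z = 0. Lengths are in m, angles in rad, forces in N, time in s.
With the tool pointing down it reaches from about 0.425 to 0.875 m from the base axis. Payload 8.4 kg.
Tool frame: the origin (TCP) lies midway between the tips of the shut fingers; the grasp point (between the pads) lies 19 mm behind it; x points along the fingers, y is the direction in which the jaws open and shut, and the axes are right-handed (so a half turn about x gives the same grasp; the last joint's range is limited). The gripper opens to 87 mm and grips with 3 to 60 N. Pads are 19 mm wide; open, the fingers measure 117 mm over their backs; the gripper's body (75 mm by 190 mm) begins 51 mm behind the grasp point.
Start: joints at [1.133, 0.333, 0.04, 1.465, -0.013, 1.343, -0.059], TCP at [0.216, -0.613, 0.223] pointing down, gripper open.
Joint ranges: [-2.58, 2.58], [-0.38, 2.09], [-1.3, 1.39], [0.25, 2.4], [-1.5, 4.64], [0.08, 2.09], [-2.65, 2.65]. Speed limits (rad/s): [2.22, 2.22, 2.79, 2.79, 3.14, 3.14, 3.14].

INTERFACE

Orientations are given as a 3x3 rotation matrix whose columns are the frame's x, y, z axes.
In Python, from station import arm, read_camera, calibration gives the robot as it stands.
- The arm moves only by the tool carry_out, never from a script. Its argument "series" is a list of rows, each an object with "offset": the shift along the world's x, y, z in mm, a list of three; "twist": the turn about the world's z in rad; "jaw": the finger opening in mm, from 0 to 87. A call has 1 to 20 rows; each row is the pose to reach, as a shift and turn from the pose commanded when the call began; what a row does not reach only later rows make up. A row lasts 1/12 s, in which the tool goes at most 41.7 mm and 7.16 degrees, less where a joint would pass 70% of its speed; a pose out of reach is approached as far as the arm can. A call with a gripper value outside its range is refused whole. The fingers move at their own pace and stop on an object; "force" is the grip in N (left out, the last holds). Time passes only in rows, so rows that repeat a pose let the fingers close. It gives the time, the measured TCP pose, the force and the opening at its end, in the units of the state.
- arm.state(): the state, without advancing time (a new reading comes with each control period).
- read_camera(name): name is "scene" or "side" or "wrist"; returns (picture, depth): 480x640x3 uint8, red, green, blue; 480x640 float32, m along the optical axis (not along the pixel's ray), 0 where there is no reading.
- calibration(name): a dict with "fx", "fy", "cx", "cy" (pixels), "dist_coeffs" ([k1, k2, p1, p2, k3] as OpenCV has them; the pictures are not rectified), "R" (3x3) and "t" (3): a world point X has camera coordinates R X + t. Camera axes: x right, y down, z forward; pixel columns grow to the right and rows downward; lengths in m; the calibration is good to about 2 mm. A picture is of the moment at which its call begins: read the wrist's pose just before it. calibration takes no time and is no camera call; for the wrist camera it gives the pose at the moment of the call.
- arm.finish_job(): hands the job in, once; it reports no verdict.
The state is a dict: "clock": time; "joint_positions": joint angles; "joint_vel": joint speeds; "joint_efforts": joint torques, N m; "tool_pos": TCP position; "tcp_rot": TCP orientation; "wrist_force": force on the tool from outside, world axes, zero at the start; "ft_torque": the same for the moment, N m; "finger_gap": finger opening in m.
Only numpy, scipy, OpenCV 4.12 (cv2) and the standard library are available. Lean on these libraries where they do the work, as an engineer would, in place of code of your own. Each camera call takes 0.05 s, during which the arm holds its last target.

## Working session

There is one attempt and no reset: what is moved stays moved. The work goes in short steps, Python scripts to look and compute and a tool call to move; the robot and the scene stay as the last step left them, time stands still between calls to the robot, and variables do not carry over. Pictures are saved under pics/ and viewed, and the job is handed in when it is done.

Besides the shell and the picture viewer there is one more tool, called after "Request:" as name(argument=value, ...), one argument or row to a line, values as JSON. carry_out: Moves the arm, as the interface text tells. Its arguments: {"type":"object","properties":{"series":{"type":"array","items":{"type":"object","properties":{"offset":{"type":"array","items":{"type":"number"}},"twist":{"type":"number"},"jaw":{"type":"number"}}}},"force":{"type":"number"}},"required":["series"]}

```bash
ls; mkdir -p pics; python3 - <<'E'
from station import arm, read_camera, calibration
import cv2,numpy as np
s=arm.state();print({k:np.round(v,3).tolist() for k,v in s.items()})
for n in("scene","side","wrist"):
    c=calibration(n);print(n,{k:np.round(v,4).tolist() for k,v in c.items()})
    p,d=read_camera(n);np.savez(f"{n}0.npz",p=p,d=d,**{k:np.array(v) for k,v in c.items()})
    cv2.imwrite(f"pics/{n}0.png",p[:,:,::-1])
E
```

```text
pics
{'clock': 0.0, 'joint_positions': [1.133, 0.334, 0.04, 1.466, -0.013, 1.343, -0.058], 'joint_vel': [-0.0, 0.0, -0.002, 0.0, -0.001, -0.001, -0.003], 'joint_efforts': [-0.0, -65.636, 1.335, -40.381, -0.06, 0.045, 0.0], 'tool_pos': [0.216, -0.613, 0.222], 'tcp_rot': [[-0.001, 0.332, -0.943], [0.001, -0.943, -0.332], [-1.0, -0.002, 0.0]], 'wrist_force': [-0.867, 0.563, 0.442], 'ft_torque': [-0.025, -0.05, -0.012], 'finger_gap': 0.087}
scene {'fx': 467.052, 'fy': 467.052, 'cx': 317.21, 'cy': 244.2745, 'dist_coeffs': [-0.0655, 0.0, 0.0, 0.0, 0.0], 'R': [[0.2204, 0.9751, 0.0222], [0.6258, -0.1239, -0.7701], [-0.7482, 0.1837, -0.6375]], 't': [-0.1622, -0.2557, 1.3724]}
side {'fx': 493.2928, 'fy': 493.2928, 'cx': 316.6563, 'cy': 233.7234, 'dist_coeffs': [-0.0663, 0.0, 0.0, 0.0, 0.0], 'R': [[0.8185, -0.5745, 0.0082], [-0.3922, -0.569, -0.7228], [0.4199, 0.5884, -0.691]], 't': [-0.376, 0.281, 1.0277]}
wrist {'fx': 377.8097, 'fy': 377.8097, 'cx': 325.5432, 'cy': 238.5534, 'dist_coeffs': [-0.0485, 0.0, 0.0, 0.0, 0.0], 'R': [[0.3336, -0.9427, -0.002], [-0.9112, -0.3229, 0.2559], [-0.2419, -0.0835, -0.9667]], 't': [-0.6498, -0.0322, 0.391]}
```

View pics/scene0.png

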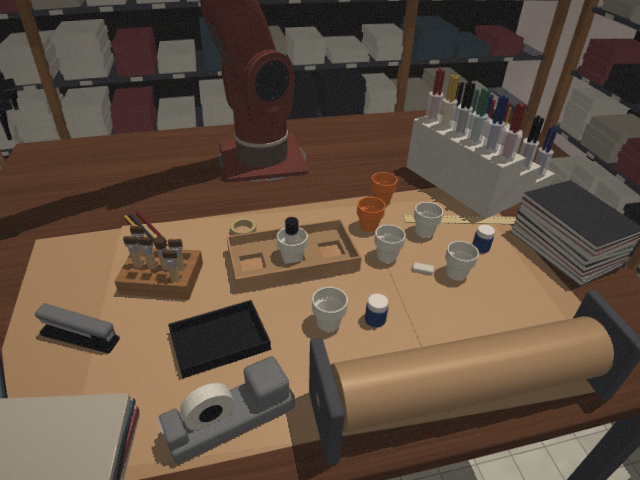

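View pics/side0.png

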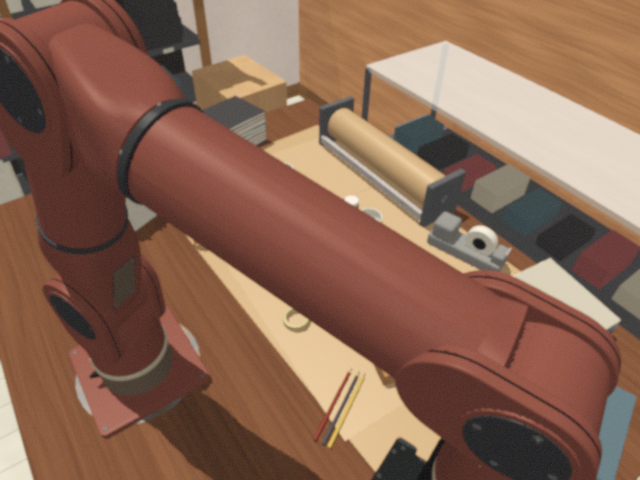

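View pics/wrist0.png

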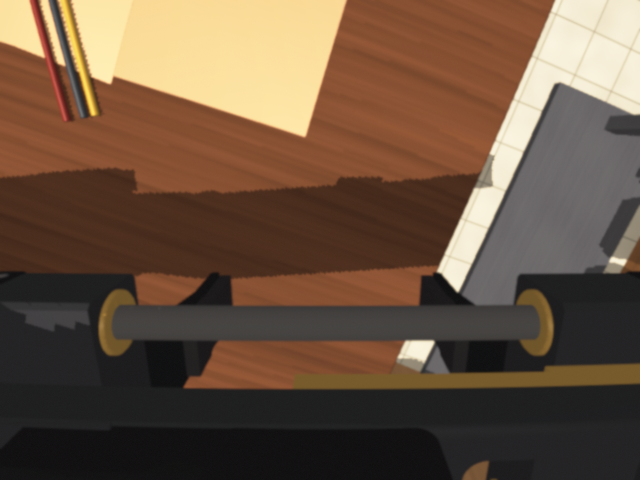

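```bash
cat > h.py <<'E'
import cv2,numpy as np
from scipy.optimize import least_squares
def grab(n):
    from station import read_camera,calibration
    c=calibration(n);p,d=read_camera(n);return p,d,c
def load(f):
    z=np.load(f);return z['p'],z['d'],{k:z[k] for k in("fx","fy","cx","cy","dist_coeffs","R","t")}
def K(c):return np.array([[c['fx'],0,c['cx']],[0,c['fy'],c['cy']],[0,0,1.]],float)
def cloud(d,c):
    v,u=np.mgrid[0:480,0:640]
    q=cv2.undistortPoints(np.stack([u,v],-1).reshape(-1,1,2).astype(np.float64),K(c),np.array(c['dist_coeffs'],float)).reshape(480,640,2)
    P=np.dstack([q[...,0]*d,q[...,1]*d,d])
    W=(P-np.array(c['t']))@np.array(c['R'])
    W[d<=0]=np.nan
    return W
def proj(X,c):
    X=np.atleast_2d(np.array(X,float));r,_=cv2.Rodrigues(np.array(c['R'],float))
    return cv2.projectPoints(X,r,np.array(c['t'],float),K(c),np.array(c['dist_coeffs'],float))[0].reshape(-1,2)
def topdown(p,W,x0,x1,y0,y1,res=0.001):
    # image: rows=x increasing down, cols = y increasing right
    H=int((x1-x0)/res);Wd=int((y1-y0)/res);im=np.zeros((H,Wd,3),np.uint8);hz=np.full((H,Wd),-1.)
    m=np.isfinite(W[...,0]);X=W[m];C=p[m]
    i=((X[:,0]-x0)/res).astype(int);j=((X[:,1]-y0)/res).astype(int);k=(i>=0)&(i<H)&(j>=0)&(j<Wd)
    i,j,X,C=i[k],j[k],X[k],C[k];o=np.argsort(X[:,2]);im[i[o],j[o]]=C[o];hz[i[o],j[o]]=X[o,2]
    return im,hz
def fitcircle(xy,r=None):
    c0=np.median(xy,0)
    if r is None:
        f=least_squares(lambda a:np.hypot(*(xy-a[:2]).T)-a[2],[*c0,.03],loss='soft_l1',f_scale=.001)
    else:
        f=least_squares(lambda a:np.hypot(*(xy-a[:2]).T)-r,c0,loss='soft_l1',f_scale=.001)
    return f.x,np.sqrt(np.mean(f.fun**2))
def rayz(uv,z,c):
    q=cv2.undistortPoints(np.array(uv,float).reshape(-1,1,2),K(c),np.array(c['dist_coeffs'],float)).reshape(-1,2)
    R=np.array(c['R'],float);o=-R.T@np.array(c['t'],float);dr=np.c_[q,np.ones(len(q))]@R
    return o+dr*((z-o[2])/dr[:,2])[:,None]
E
python3 - <<'E'
from h import *
p,d,c=load('scene0.npz')
W=cloud(d,c)
print('cam',-c['R'].T@c['t'])
for n,(u,v) in dict(ctr=(200,260),tray=(215,335),first=(292,245)).items(): print(n,W[v,u])
im,hz=topdown(p,W,.3,.95,-.6,.6,.002)
cv2.imwrite('pics/top0.png',cv2.resize(im[:,:,::-1],None,fx=1.3,fy=1.3,interpolation=cv2.INTER_NEAREST))
E
```

```text
cam [ 1.22256101 -0.12561824  0.68164943]
ctr [ 0.4477239  -0.19123574  0.01909703]
tray [ 0.64721433 -0.17266385  0.00528495]
first [ 0.49728823 -0.00061489  0.07024695]
```

View pics/top0.png

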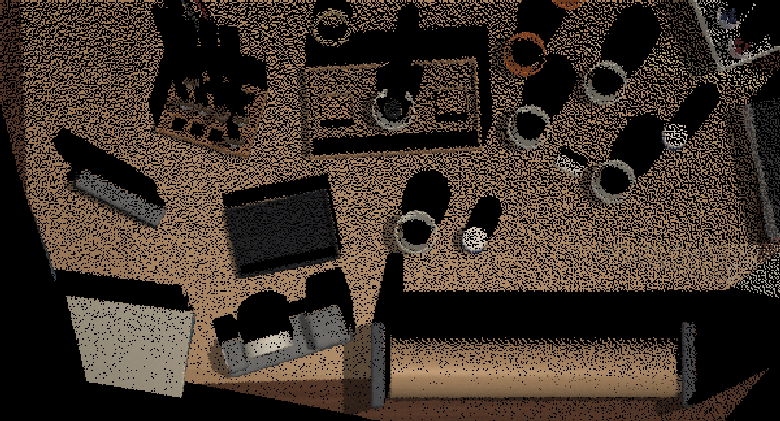

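```bash
cat > meas.py <<'E'
from h import *
def cyl(W,c0,zlo,zhi,r,rad):
    m=np.isfinite(W[...,0])&(W[...,2]>zlo)&(W[...,2]<zhi)&(np.hypot(W[...,0]-c0[0],W[...,1]-c0[1])<rad)
    P=W[m]
    f,e=fitcircle(P[:,:2],r);return f,e,len(P),np.percentile(P[:,2],[5,50,95])
E
python3 - <<'E'
from meas import *
p,d,c=load('scene0.npz');W=cloud(d,c)
pt=lambda u,v:(.3+v/1.3*.002,-.6+u/1.3*.002)
T=W[300:330,290:310].reshape(-1,3);print('table',np.nanmean(T,0))
for n,u,v in [('A',606,80),('B',529,127),('C',614,180),('D',415,231),('F',394,108)]:
    for r in(None,.03125):
        f,e,k,z=cyl(W,pt(u,v),.061,.073,r,.045);print(n,f.round(4),round(e,4),k,z.round(4))
for n,u,v in [('J1',475,237),('J2',676,136)]:
    m=np.isfinite(W[...,0])&(W[...,2]>.051)&(W[...,2]<.058)&(np.hypot(W[...,0]-pt(u,v)[0],W[...,1]-pt(u,v)[1])<.035)
    P=W[m];print(n,cv2.minEnclosingCircle((P[:,:2]*1000).astype(np.float32)),P.mean(0),len(P))
E
```

```text
table [ 6.23802224e-01 -9.91339002e-03  9.70991215e-05]
A [0.4276 0.3309 0.0313] 0.0015 135 [0.0615 0.0642 0.0671]
A [0.4276 0.3309] 0.0015 135 [0.0615 0.0642 0.0671]
B [0.4951 0.2135 0.031 ] 0.0014 150 [0.0616 0.0643 0.0669]
B [0.4951 0.2135] 0.0014 150 [0.0616 0.0643 0.0669]
C [0.5786 0.3425 0.0313] 0.0014 171 [0.0615 0.064  0.0668]
C [0.5786 0.3425] 0.0014 171 [0.0615 0.064  0.0668]
D [0.6569 0.0396 0.0311] 0.001 212 [0.0615 0.0647 0.0666]
D [0.6569 0.0396] 0.001 212 [0.0615 0.0647 0.0666]
F [0.4659 0.0052 0.0306] 0.0084 258 [0.0616 0.0664 0.071 ]
F [0.4656 0.0053] 0.0086 258 [0.0616 0.0664 0.071 ]
J1 ((667.71533203125, 130.00379943847656), 19.775232315063477) [0.66801513 0.12950473 0.05327735] 242
J2 ((509.1884765625, 439.4686279296875), 21.3183536529541) [0.50883274 0.43712314 0.05347843] 148
```

```bash
python3 - <<'E'
from meas import *
p,d,c=load('scene0.npz');W=cloud(d,c);F=np.isfinite(W[...,0])
X,Y,Z=W[...,0],W[...,1],W[...,2]
def rect(n,zl,zh,x0,x1,y0,y1):
    m=F&(Z>zl)&(Z<zh)&(X>x0)&(X<x1)&(Y>y0)&(Y<y1)
    P=W[m][:,:2];r=cv2.minAreaRect((P*1000).astype(np.float32));print(n,np.round(r[0],1),np.round(r[1],1),round(r[2],2),len(P))
rect('carton',.036,.044,.37,.56,-.15,.17)
rect('tray',.021,.029,.56,.75,-.29,-.05)
rect('stand',.034,.042,.42,.57,-.39,-.17)
m=F&(Z>.104)&(Z<.115)&(np.hypot(X-.466,Y-.005)<.04);P=W[m];print('glue',fitcircle(P[:,:2]),cv2.minEnclosingCircle((P[:,:2]*1000).astype(np.float32)),P.mean(0),len(P))
m=F&(Z>.062)&(Z<.073)&(np.hypot(X-.466,Y-.005)<.045)&(p.mean(2)>90);P=W[m];print('first',fitcircle(P[:,:2],.03125),len(P))
cv2.imwrite('pics/st0.png',cv2.resize(p[210:310,100:220,::-1],None,fx=5,fy=5,interpolation=cv2.INTER_CUBIC))
E
```

```text
carton [465.9   5.2] [145.8 264.8] 3.03 793
tray [ 657.1 -166.1] [115.1 160.3] 11.39 832
stand [ 470.2 -273.7] [147.7 110.4] 73.23 1449
glue (array([0.46768234, 0.00414965, 0.01022039]), np.float64(0.003257133865241755)) ((466.7816162109375, 2.656160593032837), 15.027629852294922) [0.46829705 0.003971   0.10856273] 109
first (array([0.46538126, 0.00530007]), np.float64(0.008870621136238328)) 227
```

View pics/st0.png

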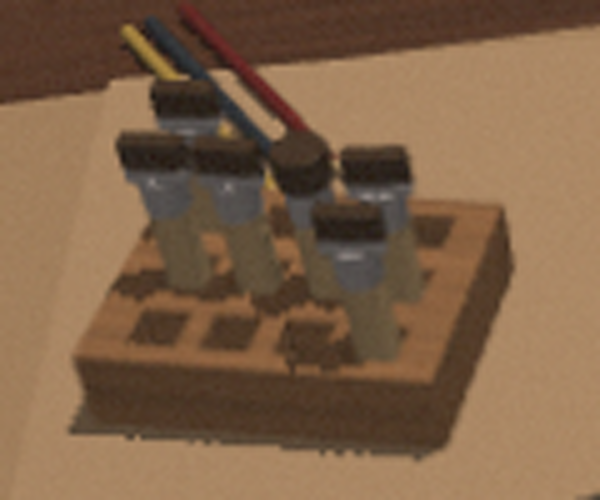

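Request:
carry_out(
  series=[
    {"offset": [20,40,0],"twist": 0.12,"jaw": 60},
    {"offset": [40,80,0],"twist": 0.24,"jaw": 60},
    {"offset": [60,120,0],"twist": 0.36,"jaw": 60},
    {"offset": [80,160,0],"twist": 0.48,"jaw": 60},
    {"offset": [95,197,0],"twist": 0.6,"jaw": 60},
    {"offset": [110,235,0],"twist": 0.7,"jaw": 60},
    {"offset": [125,273,0],"twist": 0.8,"jaw": 60},
    {"offset": [140,311,0],"twist": 0.9,"jaw": 60},
    {"offset": [155,350,0],"twist": 1.0,"jaw": 60},
    {"offset": [170,388,0],"twist": 1.1,"jaw": 60},
    {"offset": [185,426,0],"twist": 1.2,"jaw": 60},
    {"offset": [200,464,0],"twist": 1.285,"jaw": 60},
    {"offset": [215,502,0],"twist": 1.285,"jaw": 60},
    {"offset": [230,540,0],"twist": 1.285,"jaw": 60},
    {"offset": [245,578,0],"twist": 1.285,"jaw": 60},
    {"offset": [251,616,0],"twist": 1.285,"jaw": 60},
    {"offset": [251,616,0],"twist": 1.285,"jaw": 60},
    {"offset": [251,616,0],"twist": 1.285,"jaw": 60},
    {"offset": [251,616,0],"twist": 1.285,"jaw": 60},
  ],
  force=20,
)

```text
clock: 1.73
tool_pos: [0.4668, 0.0025, 0.2223]
tcp_rot: [[-0.001, 0.999, 0.053], [-0.0, 0.053, -0.999], [-1.0, -0.001, 0.0]]
wrist_force: [0.5, -0.4, -0.2]
finger_gap: 0.0601
```

```bash
python3 - <<'E'
from h import *
for n in("wrist","side"):
    p,d,c=grab(n);np.savez(n+'1.npz',p=p,d=d,**{k:np.array(v) for k,v in c.items()})
    if n=="wrist":
        W=cloud(d,c);m=np.isfinite(W[...,0])&(W[...,2]>.1)&(W[...,2]<.115)&(np.hypot(W[...,0]-.466,W[...,1]-.005)<.03)
        P=W[m];print(len(P),P.mean(0) if len(P) else 0)
    q=p.copy()
    for X in([.467,.0035,.11],[.466,.005,.07]):
        a=proj(X,c)[0].astype(int);cv2.circle(q,a.tolist(),4,(255,0,0),-1)
    cv2.imwrite(f'pics/{n}1.png',q[:,:,::-1])
E
```

```text
1065 [0.4652972  0.00488021 0.11028015]
```

View pics/wrist1.png

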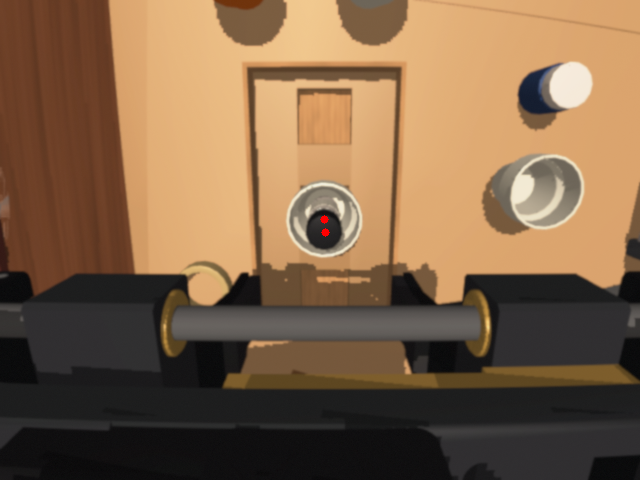

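View pics/side1.png

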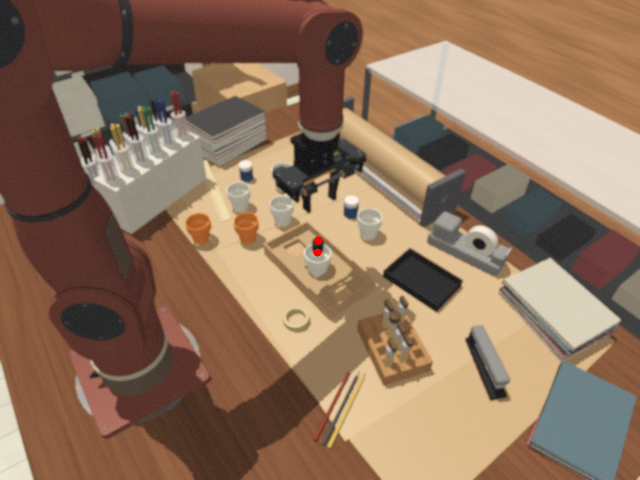

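Request:
carry_out(
  series=[
    {"offset": [-1,2,-40],"twist": 0,"jaw": 60},
    {"offset": [-1,2,-80],"twist": 0,"jaw": 60},
    {"offset": [-1,2,-115],"twist": 0,"jaw": 60},
    {"offset": [-1,2,-144],"twist": 0,"jaw": 60},
    {"offset": [-1,2,-144],"twist": 0,"jaw": 60},
    {"offset": [-1,2,-144],"twist": 0,"jaw": 20},
    {"offset": [-1,2,-144],"twist": 0,"jaw": 20},
    {"offset": [-1,2,-144],"twist": 0,"jaw": 20},
    {"offset": [-1,2,-144],"twist": 0,"jaw": 20},
    {"offset": [-1,2,-144],"twist": 0,"jaw": 20},
    {"offset": [-1,2,-144],"twist": 0,"jaw": 20},
  ],
  force=20,
)

```text
clock: 2.75
tool_pos: [0.4666, 0.0049, 0.0794]
tcp_rot: [[0.001, 0.999, 0.053], [-0.0, 0.053, -0.999], [-1.0, 0.001, 0.001]]
wrist_force: [-0.0, -0.2, 0.8]
finger_gap: 0.0281
```

Request:
carry_out(
  series=[
    {"offset": [0,0,35],"twist": 0,"jaw": 20},
    {"offset": [0,0,75],"twist": 0,"jaw": 20},
    {"offset": [0,0,95],"twist": 0,"jaw": 20},
    {"offset": [28,-25,95],"twist": 0,"jaw": 20},
    {"offset": [56,-50,95],"twist": 0,"jaw": 20},
    {"offset": [84,-75,95],"twist": 0,"jaw": 20},
    {"offset": [112,-100,95],"twist": 0,"jaw": 20},
    {"offset": [140,-125,95],"twist": 0,"jaw": 20},
    {"offset": [165,-150,95],"twist": 0,"jaw": 20},
    {"offset": [190,-171,80],"twist": 0,"jaw": 20},
    {"offset": [190,-171,45],"twist": 0,"jaw": 20},
    {"offset": [190,-171,15],"twist": 0,"jaw": 20},
    {"offset": [190,-171,0],"twist": 0,"jaw": 20},
    {"offset": [190,-171,-3],"twist": 0,"jaw": 20},
    {"offset": [190,-171,-3],"twist": 0,"jaw": 20},
    {"offset": [190,-171,-3],"twist": 0,"jaw": 20},
  ],
)

```text
clock: 4.08
tool_pos: [0.6562, -0.166, 0.076]
tcp_rot: [[0.0, 0.999, 0.053], [0.0, 0.053, -0.999], [-1.0, 0.0, -0.0]]
wrist_force: [0.1, 0.1, 0.4]
finger_gap: 0.0275
```

Request:
carry_out(
  series=[
    {"offset": [0,0,0],"twist": 0,"jaw": 45},
    {"offset": [0,0,0],"twist": 0,"jaw": 45},
    {"offset": [0,0,20],"twist": 0,"jaw": 45},
    {"offset": [0,0,60],"twist": 0,"jaw": 60},
    {"offset": [0,0,100],"twist": 0,"jaw": 60},
    {"offset": [0,35,120],"twist": 0,"jaw": 60},
    {"offset": [0,70,120],"twist": 0,"jaw": 60},
    {"offset": [0,105,120],"twist": 0,"jaw": 60},
    {"offset": [0,140,120],"twist": 0,"jaw": 60},
    {"offset": [0,180,120],"twist": 0,"jaw": 60},
    {"offset": [0,220,120],"twist": 0,"jaw": 60},
    {"offset": [12,260,120],"twist": 0,"jaw": 60},
    {"offset": [12,296,120],"twist": 0,"jaw": 60},
    {"offset": [12,296,120],"twist": 0,"jaw": 60},
    {"offset": [12,296,120],"twist": 0,"jaw": 60},
  ],
)

```text
clock: 5.33
tool_pos: [0.6675, 0.1339, 0.1963]
tcp_rot: [[0.001, 0.998, 0.058], [0.001, 0.058, -0.998], [-1.0, 0.001, -0.001]]
wrist_force: [-0.6, -0.9, 0.1]
finger_gap: 0.0603
```

```bash
python3 - <<'E'
from meas import *
p,d,c=load('scene0.npz');W=cloud(d,c);X,Y,Z=W[...,0],W[...,1],W[...,2]
for a in np.arange(.72,.92,.02):
    m=(X>a)&(X<a+.02)&(Y>-.06)&(Y<.3);print(round(a,2),np.nanmax(Z[m]) if m.any() else None)
p,d,c=grab('wrist');cv2.imwrite('pics/w2.png',p[:,:,::-1]);W=cloud(d,c)
m=np.isfinite(W[...,0])&(W[...,2]>.05)&(W[...,2]<.058)&(np.hypot(W[...,0]-.668,W[...,1]-.13)<.035)
P=W[m];print(cv2.minEnclosingCircle((P[:,:2]*1000).astype(np.float32)),P.mean(0),len(P))
p,d,c=grab('side');cv2.imwrite('pics/s2.png',p[:,:,::-1])
E
```

```text
0.72 0.004382761087806394
0.74 0.004711180522628948
0.76 0.0036642104934239083
0.78 0.13989609159722896
0.8 0.14251392059185947
0.82 0.14231333324294798
0.84 0.14281997067837449
0.86 0.1425081832338465
0.88 0.14198204329333455
0.9 0.1425385773491041
0.92 0.14142877909414148
((666.5491943359375, 128.55160522460938), 19.095022201538086) [0.66658187 0.12935392 0.05485379] 1567
```

View pics/w2.png

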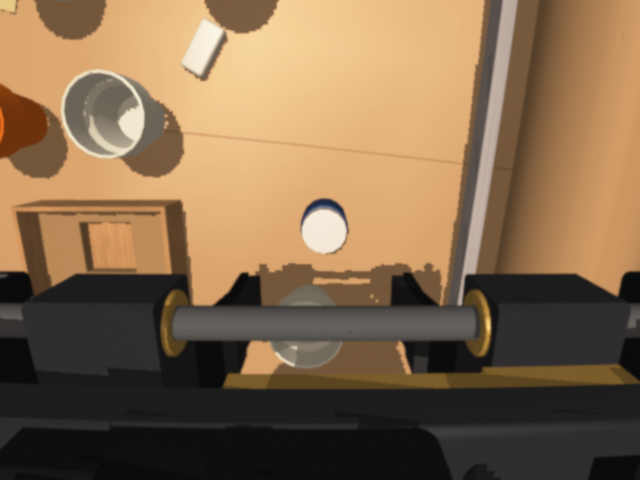

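View pics/s2.png

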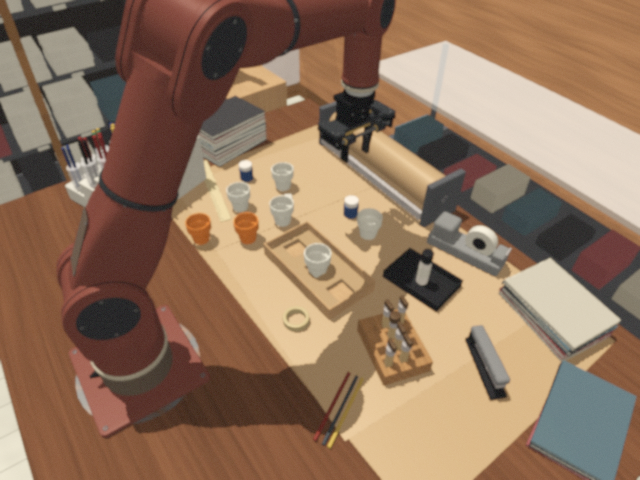

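```bash
python3 - <<'E'
from meas import *
p,d,c=load('scene0.npz');W=cloud(d,c);X,Y,Z=W[...,0],W[...,1],W[...,2]
m=(Z>.05)&(X>.7)&(Y>0)&(Y<.35)
for y in np.arange(0,.35,.05):
    k=m&(Y>y)&(Y<y+.05);print(round(y,2),np.nanpercentile(X[k],[0,1,5]),np.nanmin(Z[k]))
from station import calibration,arm
c=calibration('wrist');print(-np.array(c['R']).T@c['t'], arm.state()['tool_pos'])
p,d,c=grab('wrist');W=cloud(d,c)
q=(W[...,2]>.03)&(W[...,0]>.72)&(W[...,0]<.9)&(W[...,1]>.15)
print(np.nanpercentile(W[...,0][q],[0,1,5]),np.nanmax(W[...,2][q]))
E
```

```text
0.0 [0.81427457 0.82359071 0.83372774] 0.050115206565865815
0.05 [0.82031062 0.82497531 0.83490015] 0.05207752004445951
0.1 [0.81946663 0.82494843 0.83536973] 0.052170783244039384
0.15 [0.81887278 0.82401779 0.83488123] 0.05301591781243096
0.2 [0.82075362 0.82459317 0.83537723] 0.05388996701133839
0.25 [0.81915041 0.82444359 0.83553955] 0.05284673372445582
0.3 [0.81958925 0.82508147 0.83493708] 0.0533657742617771
[0.6647914  0.19830662 0.3591175 ] [0.66824406 0.12915386 0.19595518]
[0.72000131 0.72052325 0.72290623] 0.31038532646197725
```

Request:
carry_out(
  series=[
    {"offset": [-1,0,-40],"twist": 0,"jaw": 62},
    {"offset": [-1,0,-80],"twist": 0,"jaw": 62},
    {"offset": [-1,0,-120],"twist": 0,"jaw": 62},
    {"offset": [-1,0,-155],"twist": 0,"jaw": 62},
    {"offset": [-1,0,-176],"twist": 0,"jaw": 62},
    {"offset": [-1,0,-176],"twist": 0,"jaw": 62},
    {"offset": [-1,0,-176],"twist": 0,"jaw": 35},
    {"offset": [-1,0,-176],"twist": 0,"jaw": 35},
    {"offset": [-1,0,-176],"twist": 0,"jaw": 35},
    {"offset": [-1,0,-176],"twist": 0,"jaw": 35},
    {"offset": [-1,0,-176],"twist": 0,"jaw": 35},
    {"offset": [-1,0,-176],"twist": 0,"jaw": 35},
  ],
  force=30,
)

```text
clock: 6.48
tool_pos: [0.668, 0.1301, 0.0217]
tcp_rot: [[0.002, 0.999, 0.053], [0.0, 0.053, -0.999], [-1.0, 0.002, 0.0]]
wrist_force: [-2.6, -1.1, 7.4]
finger_gap: 0.0412
```

```bash
python3 - <<'E'
from meas import *
for f in('wrist1.npz','scene0.npz'):
    p,d,c=load(f);W=cloud(d,c);X,Y,Z=W[...,0],W[...,1],W[...,2]
    for c0 in((.4613,.0929),(.4707,-.083)):
        m=(abs(X-c0[0])<.04)&(abs(Y-c0[1])<.035)
        k=m&(Z<.008);P=W[k][:,:2]
        if k.sum()>20:
            print(f,c0,cv2.minAreaRect((P*1000).astype(np.float32)),np.median(Z[k]),np.median(Z[m]))
    m=(Z>.034)&(Z<.045)&(abs(X-.466)<.1)&(abs(Y-.005)<.16);P=W[m][:,:2]
    print(f,cv2.minAreaRect((P*1000).astype(np.float32)))
    mm=(Z>.062)&(Z<.074)&(np.hypot(X-.466,Y-.005)<.04)&(p.mean(2)>60);print(fitcircle(W[mm][:,:2],.03125),mm.sum())
E
```

```text
wrist1.npz (0.4613, 0.0929) ((460.5787353515625, 92.52415466308594), (50.417144775390625, 49.85113525390625), 3.159909248352051) 0.005076826030985904 0.016008480407093604
wrist1.npz (0.4707, -0.083) ((470.21868896484375, -83.93236541748047), (49.965301513671875, 42.04194641113281), 3.1664912700653076) 0.004963052767343924 0.015572723416832667
wrist1.npz ((464.2823791503906, 24.96501922607422), (140.89584350585938, 223.43603515625), 3.040147066116333)
(array([0.46546532, 0.0046499 ]), np.float64(0.005546110210514804)) 1041
scene0.npz (0.4613, 0.0929) ((453.61749267578125, 95.27955627441406), (41.034027099609375, 47.74082946777344), 2.859393358230591) 0.0035441030088025523 0.014173271785288134
scene0.npz (0.4707, -0.083) ((462.74298095703125, -82.2669448852539), (40.724143981933594, 49.660682678222656), 3.034937858581543) 0.003684167183270563 0.014068145860854078
scene0.npz ((466.04302978515625, 5.2348785400390625), (146.16905212402344, 264.7420349121094), 3.0485517978668213)
(array([0.46528486, 0.00528781]), np.float64(0.009150276941880323)) 235
```

Request:
carry_out(
  series=[
    {"offset": [0,0,20],"twist": 0,"jaw": 35},
    {"offset": [0,0,60],"twist": 0,"jaw": 35},
    {"offset": [-10,0,85],"twist": 0,"jaw": 35},
    {"offset": [-50,-10,85],"twist": 0,"jaw": 35},
    {"offset": [-90,-20,85],"twist": 0,"jaw": 35},
    {"offset": [-130,-30,85],"twist": 0,"jaw": 35},
    {"offset": [-170,-37,85],"twist": 0,"jaw": 35},
    {"offset": [-207,-37,85],"twist": 0,"jaw": 35},
    {"offset": [-207,-37,60],"twist": 0,"jaw": 35},
    {"offset": [-207,-37,40],"twist": 0,"jaw": 35},
    {"offset": [-207,-37,25],"twist": 0,"jaw": 35},
    {"offset": [-207,-37,14],"twist": 0,"jaw": 35},
    {"offset": [-207,-37,8],"twist": 0,"jaw": 35},
    {"offset": [-207,-37,5],"twist": 0,"jaw": 35},
    {"offset": [-207,-37,5],"twist": 0,"jaw": 35},
  ],
)

```text
clock: 7.73
tool_pos: [0.4599, 0.0931, 0.0253]
tcp_rot: [[-0.001, 0.999, 0.053], [-0.001, 0.053, -0.999], [-1.0, -0.001, 0.001]]
wrist_force: [-3.7, -1.1, 3.6]
finger_gap: 0.0415
```

Request:
carry_out(
  series=[
    {"offset": [0,0,0],"twist": 0,"jaw": 58},
    {"offset": [0,0,0],"twist": 0,"jaw": 58},
    {"offset": [0,0,0],"twist": 0,"jaw": 58},
    {"offset": [0,0,35],"twist": 0,"jaw": 60},
    {"offset": [0,0,75],"twist": 0,"jaw": 60},
    {"offset": [0,0,115],"twist": 0,"jaw": 60},
    {"offset": [0,0,155],"twist": 0,"jaw": 60},
    {"offset": [4,38,175],"twist": 0,"jaw": 60},
    {"offset": [8,76,175],"twist": 0,"jaw": 60},
    {"offset": [12,114,175],"twist": 0,"jaw": 60},
    {"offset": [16,152,175],"twist": 0,"jaw": 60},
    {"offset": [20,190,175],"twist": 0,"jaw": 60},
    {"offset": [26,228,175],"twist": 0,"jaw": 60},
    {"offset": [34,266,175],"twist": 0,"jaw": 60},
    {"offset": [34,266,175],"twist": 0,"jaw": 60},
  ],
)

```text
clock: 8.98
tool_pos: [0.4921, 0.3669, 0.199]
tcp_rot: [[-0.002, 0.998, 0.06], [0.005, 0.06, -0.998], [-1.0, -0.002, -0.005]]
wrist_force: [-1.5, -0.3, 0.4]
finger_gap: 0.0601
```

```bash
python3 - <<'E'
from meas import *
from station import arm
print(arm.state()['tool_pos'])
p,d,c=load('scene0.npz');W=cloud(d,c);X,Y,Z=W[...,0],W[...,1],W[...,2]
xs=np.arange(.3,.7,.04);print('x',xs.round(2))
for y in np.arange(.44,.62,.02):
    print(round(y,2),[ (round(float(np.nanmax(Z[k])),2) if (k:=(X>x)&(X<x+.04)&(Y>y)&(Y<y+.02)).any() else None) for x in xs])
p,d,c=grab('wrist');cv2.imwrite('pics/w3.png',p[:,:,::-1]);W=cloud(d,c);X,Y,Z=W[...,0],W[...,1],W[...,2]
m=(Z>.05)&(Z<.058)&(np.hypot(X-.509,Y-.438)<.035)
P=W[m];print(cv2.minEnclosingCircle((P[:,:2]*1000).astype(np.float32)),P.mean(0),len(P))
for n,c0 in dict(A=(.4276,.3309),C=(.5786,.3425),B=(.495,.2135)).items():
    m=(Z>.061)&(Z<.071)&(np.hypot(X-c0[0],Y-c0[1])<.045)
    if m.sum()>50: print(n,fitcircle(W[m][:,:2],.03125),m.sum())
E
```

```text
[0.49209339 0.36692921 0.1990003 ]
x [0.3  0.34 0.38 0.42 0.46 0.5  0.54 0.58 0.62 0.66]
0.44 [0.0, 0.0, 0.0, 0.0, 0.05, 0.06, 0.0, 0.0, 0.0, 0.0]
0.46 [0.15, 0.15, 0.0, 0.0, 0.0, 0.0, 0.0, 0.0, 0.0, 0.01]
0.48 [0.15, 0.15, 0.15, 0.01, 0.0, 0.0, 0.0, 0.0, 0.0, 0.0]
0.5 [0.28, 0.22, 0.15, 0.01, 0.0, 0.0, 0.0, 0.0, 0.0, 0.0]
0.52 [0.28, 0.28, 0.28, 0.0, 0.02, 0.0, 0.0, 0.0, 0.0, 0.0]
0.54 [0.22, 0.28, 0.22, 0.11, 0.11, 0.11, 0.09, 0.0, 0.0, 0.0]
0.56 [0.15, 0.22, 0.15, 0.11, 0.11, 0.11, 0.11, 0.11, 0.11, 0.0]
0.58 [None, 0.15, 0.14, 0.11, 0.11, 0.11, 0.11, 0.11, 0.11, 0.11]
0.6 [0.23, 0.23, 0.0, 0.11, 0.11, 0.11, 0.11, 0.11, 0.11, 0.11]
((508.10076904296875, 438.74652099609375), 18.958572387695312) [0.50786744 0.43866079 0.05496113] 1772
A (array([0.42805617, 0.33193099]), np.float64(0.0009003938401981561)) 823
C (array([0.57763398, 0.34297886]), np.float64(0.0008676648491808519)) 853
B (array([0.49460948, 0.21353698]), np.float64(0.0007900184198976467)) 335
```

View pics/w3.png

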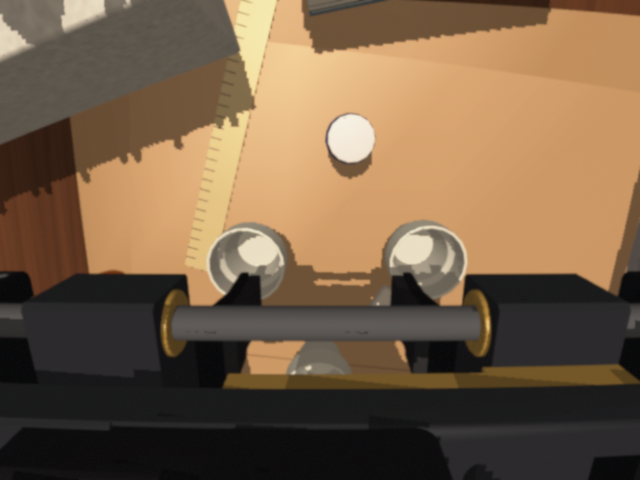

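Request:
carry_out(
  series=[
    {"offset": [8,36,0],"twist": 0.12,"jaw": 62},
    {"offset": [16,72,0],"twist": 0.24,"jaw": 62},
    {"offset": [16,72,-30],"twist": 0.35,"jaw": 62},
    {"offset": [16,72,-70],"twist": 0.35,"jaw": 62},
    {"offset": [16,72,-110],"twist": 0.35,"jaw": 62},
    {"offset": [16,72,-150],"twist": 0.35,"jaw": 62},
    {"offset": [16,72,-178],"twist": 0.35,"jaw": 62},
    {"offset": [16,72,-178],"twist": 0.35,"jaw": 62},
    {"offset": [16,72,-178],"twist": 0.35,"jaw": 35},
    {"offset": [16,72,-178],"twist": 0.35,"jaw": 35},
    {"offset": [16,72,-178],"twist": 0.35,"jaw": 35},
    {"offset": [16,72,-178],"twist": 0.35,"jaw": 35},
    {"offset": [16,72,-178],"twist": 0.35,"jaw": 35},
    {"offset": [16,72,-178],"twist": 0.35,"jaw": 35},
  ],
  force=30,
)

```text
clock: 10.2
tool_pos: [0.511, 0.4318, 0.024]
tcp_rot: [[0.003, 0.92, 0.392], [0.002, 0.392, -0.92], [-1.0, 0.003, -0.0]]
wrist_force: [-1.5, -1.0, 7.9]
finger_gap: 0.0412
```

Request:
carry_out(
  series=[
    {"offset": [0,0,0],"twist": 0,"jaw": 60},
    {"offset": [0,0,0],"twist": 0,"jaw": 60},
    {"offset": [-3,7,-2],"twist": 0,"jaw": 60},
    {"offset": [-3,7,-2],"twist": 0,"jaw": 60},
    {"offset": [-3,7,-2],"twist": 0,"jaw": 35},
    {"offset": [-3,7,-2],"twist": 0,"jaw": 35},
    {"offset": [-3,7,-2],"twist": 0,"jaw": 35},
    {"offset": [-3,7,-2],"twist": 0,"jaw": 35},
    {"offset": [-3,7,-2],"twist": 0,"jaw": 35},
    {"offset": [-3,7,-2],"twist": 0,"jaw": 35},
  ],
  force=30,
)

```text
clock: 11.03
tool_pos: [0.5073, 0.4379, 0.0195]
tcp_rot: [[0.0, 0.92, 0.392], [0.0, 0.392, -0.92], [-1.0, 0.0, -0.0]]
wrist_force: [1.7, 0.3, -1.5]
finger_gap: 0.0417
```

Request:
carry_out(
  series=[
    {"offset": [0,0,25],"twist": 0,"jaw": 35},
    {"offset": [0,0,65],"twist": 0,"jaw": 35},
    {"offset": [0,0,105],"twist": 0,"jaw": 35},
    {"offset": [-2,-38,105],"twist": 0,"jaw": 35},
    {"offset": [-5,-76,105],"twist": -0.12,"jaw": 35},
    {"offset": [-8,-114,105],"twist": -0.24,"jaw": 35},
    {"offset": [-10,-152,105],"twist": -0.35,"jaw": 35},
    {"offset": [-12,-190,105],"twist": -0.35,"jaw": 35},
    {"offset": [-15,-228,105],"twist": -0.35,"jaw": 35},
    {"offset": [-18,-266,105],"twist": -0.35,"jaw": 35},
    {"offset": [-20,-304,105],"twist": -0.35,"jaw": 35},
    {"offset": [-23,-342,105],"twist": -0.35,"jaw": 35},
    {"offset": [-26,-380,105],"twist": -0.35,"jaw": 35},
    {"offset": [-29,-418,105],"twist": -0.35,"jaw": 35},
    {"offset": [-32,-456,105],"twist": -0.35,"jaw": 35},
    {"offset": [-35,-494,105],"twist": -0.35,"jaw": 35},
    {"offset": [-37,-521,105],"twist": -0.35,"jaw": 35},
    {"offset": [-37,-521,80],"twist": -0.35,"jaw": 35},
    {"offset": [-37,-521,80],"twist": -0.35,"jaw": 35},
    {"offset": [-37,-521,80],"twist": -0.35,"jaw": 35},
  ],
)

```text
clock: 12.7
tool_pos: [0.4686, -0.0824, 0.0987]
tcp_rot: [[-0.003, 0.999, 0.053], [0.001, 0.053, -0.999], [-1.0, -0.003, -0.001]]
wrist_force: [0.3, -0.2, -2.9]
finger_gap: 0.0411
```

Request:
carry_out(
  series=[
    {"offset": [1,-1,-30],"twist": 0,"jaw": 35},
    {"offset": [1,-1,-50],"twist": 0,"jaw": 35},
    {"offset": [1,-1,-62],"twist": 0,"jaw": 35},
    {"offset": [1,-1,-70],"twist": 0,"jaw": 35},
    {"offset": [1,-1,-74],"twist": 0,"jaw": 35},
    {"offset": [1,-1,-74],"twist": 0,"jaw": 35},
    {"offset": [1,-1,-74],"twist": 0,"jaw": 58},
    {"offset": [1,-1,-74],"twist": 0,"jaw": 58},
    {"offset": [1,-1,-74],"twist": 0,"jaw": 58},
    {"offset": [1,-1,-40],"twist": 0,"jaw": 60},
    {"offset": [1,-1,0],"twist": 0,"jaw": 80},
    {"offset": [1,-1,40],"twist": 0,"jaw": 80},
    {"offset": [1,-1,80],"twist": 0,"jaw": 80},
    {"offset": [1,-1,120],"twist": 0,"jaw": 80},
    {"offset": [1,-1,120],"twist": 0,"jaw": 80},
  ],
)

```text
clock: 13.95
tool_pos: [0.4748, -0.0841, 0.2281]
tcp_rot: [[0.011, 0.999, 0.053], [-0.004, 0.053, -0.999], [-1.0, 0.011, 0.005]]
wrist_force: [1.7, -1.0, 0.6]
finger_gap: 0.0785
```

```bash
cat > look.py <<'E'
from meas import *
from station import arm
import sys
s=arm.state();print(s['clock'],s['tool_pos'].round(4) if hasattr(s['tool_pos'],'round') else s['tool_pos'])
p,d,c=grab('scene');cv2.imwrite(f'pics/{sys.argv[1]}.png',p[:,:,::-1]);W=cloud(d,c);X,Y,Z=W[...,0],W[...,1],W[...,2]
np.savez('last.npz',p=p,d=d,**{k:np.array(v) for k,v in c.items()})
for n,c0 in dict(A=(.428,.332),B=(.4946,.2135),C=(.5777,.343),D=(.6569,.0396)).items():
    m=(Z>.061)&(Z<.071)&(np.hypot(X-c0[0],Y-c0[1])<.05)
    if m.sum()>50: f,e=fitcircle(W[m][:,:2],.03125);print(n,f.round(4),e.round(4),m.sum())
for n,c0 in dict(L=(.4608,.0926),R=(.4702,-.083)).items():
    m=(Z>.05)&(Z<.064)&(np.hypot(X-c0[0],Y-c0[1])<.03)
    if m.sum()>20: print(n,np.round(cv2.minEnclosingCircle((W[m][:,:2]*1000).astype(np.float32))[0],1),np.nanmedian(Z[m]),m.sum())
for z0 in (.07,.0983,.1266,.1549,.1832):
    m=(Z>z0-.005)&(Z<z0+.005)&(np.hypot(X-.4655,Y-.005)<.045)
    if m.sum()>20: f,e=fitcircle(W[m][:,:2],.03125);print('ring',z0,f.round(4),e.round(4),m.sum())
E
python3 look.py s3
```

```text
13.95 [ 0.4748 -0.0841  0.2281]
A [0.4408 0.3159] 0.0017 111
B [0.4951 0.2134] 0.0013 156
C [0.5784 0.3425] 0.0014 165
D [0.6569 0.0395] 0.0012 205
L [460.2  93.1] 0.056970671186340444 187
R [472.4 -83.3] 0.0572406221801111 211
ring 0.07 [0.4667 0.005 ] 0.0011 157
```

View pics/s3.png

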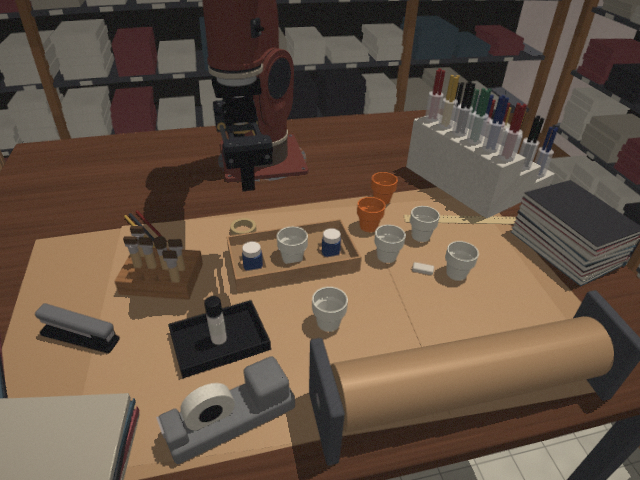

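Request:
carry_out(
  series=[
    {"offset": [30,20,0],"twist": 0,"jaw": 84},
    {"offset": [60,40,0],"twist": 0,"jaw": 84},
    {"offset": [90,60,0],"twist": 0,"jaw": 84},
    {"offset": [120,80,-20],"twist": 0,"jaw": 84},
    {"offset": [150,100,-40],"twist": 0,"jaw": 84},
    {"offset": [184,124,-60],"twist": 0,"jaw": 84},
    {"offset": [184,124,-90],"twist": 0,"jaw": 84},
    {"offset": [184,124,-110],"twist": 0,"jaw": 84},
    {"offset": [184,124,-110],"twist": 0,"jaw": 84},
    {"offset": [184,124,-110],"twist": 0,"jaw": 84},
    {"offset": [184,124,-110],"twist": 0,"jaw": 84},
  ],
  force=20,
)

```text
clock: 14.92
tool_pos: [0.6555, 0.0397, 0.111]
tcp_rot: [[0.001, 0.999, 0.052], [-0.0, 0.052, -0.999], [-1.0, 0.001, 0.0]]
wrist_force: [-0.6, 0.0, 0.4]
finger_gap: 0.084
```

Down to TCP z = 0.043 and close.

Request:
carry_out(
  series=[
    {"offset": [1,0,-35],"twist": 0,"jaw": 84},
    {"offset": [1,0,-60],"twist": 0,"jaw": 84},
    {"offset": [1,0,-68],"twist": 0,"jaw": 84},
    {"offset": [1,0,-68],"twist": 0,"jaw": 84},
    {"offset": [1,0,-68],"twist": 0,"jaw": 55},
    {"offset": [1,0,-68],"twist": 0,"jaw": 55},
    {"offset": [1,0,-68],"twist": 0,"jaw": 55},
    {"offset": [1,0,-68],"twist": 0,"jaw": 55},
    {"offset": [1,0,-68],"twist": 0,"jaw": 55},
  ],
  force=20,
)

```text
clock: 15.67
tool_pos: [0.6568, 0.0401, 0.0432]
tcp_rot: [[0.002, 0.999, 0.053], [-0.0, 0.053, -0.999], [-1.0, 0.002, 0.0]]
wrist_force: [-1.7, -0.0, 7.5]
finger_gap: 0.0648
```

Request:
carry_out(
  series=[
    {"offset": [0,0,30],"twist": 0,"jaw": 55},
    {"offset": [0,0,70],"twist": 0,"jaw": 55},
    {"offset": [0,0,105],"twist": 0,"jaw": 55},
    {"offset": [-38,-7,105],"twist": 0,"jaw": 55},
    {"offset": [-76,-14,105],"twist": 0,"jaw": 55},
    {"offset": [-114,-21,105],"twist": 0,"jaw": 55},
    {"offset": [-152,-28,105],"twist": 0,"jaw": 55},
    {"offset": [-180,-35,100],"twist": 0,"jaw": 55},
    {"offset": [-191,-35,90],"twist": 0,"jaw": 55},
    {"offset": [-191,-35,85],"twist": 0,"jaw": 55},
    {"offset": [-191,-35,85],"twist": 0,"jaw": 55},
    {"offset": [-191,-35,85],"twist": 0,"jaw": 55},
    {"offset": [-191,-35,85],"twist": 0,"jaw": 55},
  ],
)

```text
clock: 16.75
tool_pos: [0.4662, 0.0055, 0.1271]
tcp_rot: [[0.001, 0.999, 0.054], [0.001, 0.054, -0.999], [-1.0, 0.001, -0.001]]
wrist_force: [-0.1, 0.3, -1.0]
finger_gap: 0.0645
```

Foot now at about 0.084; lower 53 mm to home (foot 0.0323 → TCP 0.0755).

Request:
carry_out(
  series=[
    {"offset": [0,0,-20],"twist": 0,"jaw": 55},
    {"offset": [0,0,-35],"twist": 0,"jaw": 55},
    {"offset": [0,0,-44],"twist": 0,"jaw": 55},
    {"offset": [0,0,-49],"twist": 0,"jaw": 55},
    {"offset": [0,0,-52],"twist": 0,"jaw": 55},
    {"offset": [0,0,-52],"twist": 0,"jaw": 55},
    {"offset": [0,0,-52],"twist": 0,"jaw": 55},
  ],
)

```text
clock: 17.33
tool_pos: [0.4656, 0.0053, 0.0751]
tcp_rot: [[0.001, 0.999, 0.053], [0.0, 0.053, -0.999], [-1.0, 0.001, -0.0]]
wrist_force: [-0.1, 0.2, -0.6]
finger_gap: 0.0647
```

Request:
carry_out(
  series=[
    {"offset": [0,0,0],"twist": 0,"jaw": 84},
    {"offset": [0,0,0],"twist": 0,"jaw": 84},
    {"offset": [0,0,0],"twist": 0,"jaw": 84},
    {"offset": [0,0,30],"twist": 0,"jaw": 84},
    {"offset": [0,0,70],"twist": 0,"jaw": 84},
    {"offset": [4,30,80],"twist": 0,"jaw": 84},
    {"offset": [9,65,80],"twist": 0,"jaw": 84},
    {"offset": [14,100,80],"twist": 0,"jaw": 84},
    {"offset": [19,135,70],"twist": 0,"jaw": 84},
    {"offset": [24,170,55],"twist": 0,"jaw": 84},
    {"offset": [29,208,40],"twist": 0,"jaw": 84},
    {"offset": [29,208,35],"twist": 0,"jaw": 84},
    {"offset": [29,208,35],"twist": 0,"jaw": 84},
    {"offset": [29,208,35],"twist": 0,"jaw": 84},
    {"offset": [29,208,35],"twist": 0,"jaw": 84},
  ],
)

```text
clock: 18.58
tool_pos: [0.4946, 0.2117, 0.11]
tcp_rot: [[0.001, 0.999, 0.051], [-0.001, 0.051, -0.999], [-1.0, 0.001, 0.001]]
wrist_force: [0.9, -0.0, 0.3]
finger_gap: 0.0842
```

```bash
python3 look.py s4; python3 - <<'E'
from station import arm
print(arm.state()['tool_pos'])
E
```

```text
18.5833 [0.4946 0.2117 0.11  ]
B [0.4952 0.2134] 0.0014 133
C [0.5784 0.3426] 0.0013 163
L [461.1  91.4] 0.05705144401828244 185
R [473.3 -82.9] 0.05724530090717184 211
ring 0.07 [0.4673 0.0049] 0.0025 225
ring 0.0983 [0.4666 0.0049] 0.0013 157
[0.49476077 0.21150944 0.11018432]
```

View pics/s4.png

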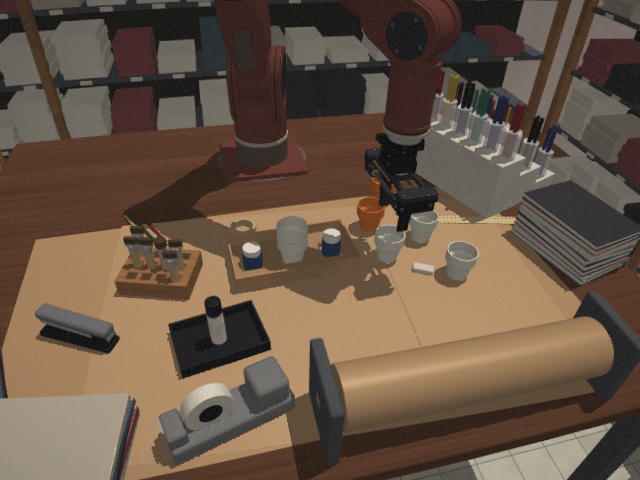

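Request:
carry_out(
  series=[
    {"offset": [0,2,-35],"twist": 0,"jaw": 84},
    {"offset": [0,2,-60],"twist": 0,"jaw": 84},
    {"offset": [0,2,-67],"twist": 0,"jaw": 84},
    {"offset": [0,2,-67],"twist": 0,"jaw": 84},
    {"offset": [0,2,-67],"twist": 0,"jaw": 55},
    {"offset": [0,2,-67],"twist": 0,"jaw": 55},
    {"offset": [0,2,-67],"twist": 0,"jaw": 55},
    {"offset": [0,2,-67],"twist": 0,"jaw": 55},
    {"offset": [0,2,-67],"twist": 0,"jaw": 55},
  ],
  force=20,
)

```text
clock: 19.38
tool_pos: [0.4948, 0.2152, 0.0438]
tcp_rot: [[0.002, 0.999, 0.053], [0.0, 0.053, -0.999], [-1.0, 0.002, -0.0]]
wrist_force: [-1.2, -0.8, 7.8]
finger_gap: 0.0657
```

Request:
carry_out(
  series=[
    {"offset": [0,0,30],"twist": 0,"jaw": 55},
    {"offset": [0,0,70],"twist": 0,"jaw": 55},
    {"offset": [0,0,110],"twist": 0,"jaw": 55},
    {"offset": [-2,-15,130],"twist": 0,"jaw": 55},
    {"offset": [-7,-50,130],"twist": 0,"jaw": 55},
    {"offset": [-12,-85,130],"twist": 0,"jaw": 55},
    {"offset": [-17,-120,130],"twist": 0,"jaw": 55},
    {"offset": [-22,-155,130],"twist": 0,"jaw": 55},
    {"offset": [-26,-185,125],"twist": 0,"jaw": 55},
    {"offset": [-29,-208,118],"twist": 0,"jaw": 55},
    {"offset": [-29,-208,112],"twist": 0,"jaw": 55},
    {"offset": [-29,-208,112],"twist": 0,"jaw": 55},
    {"offset": [-29,-208,112],"twist": 0,"jaw": 55},
    {"offset": [-29,-208,112],"twist": 0,"jaw": 55},
  ],
)

```text
clock: 20.55
tool_pos: [0.4653, 0.0084, 0.155]
tcp_rot: [[0.001, 0.998, 0.055], [0.0, 0.055, -0.998], [-1.0, 0.001, -0.0]]
wrist_force: [-0.3, 0.7, -1.3]
finger_gap: 0.0659
```

Request:
carry_out(
  series=[
    {"offset": [1,-1,-20],"twist": 0,"jaw": 55},
    {"offset": [1,-1,-35],"twist": 0,"jaw": 55},
    {"offset": [1,-1,-43],"twist": 0,"jaw": 55},
    {"offset": [1,-1,-48],"twist": 0,"jaw": 55},
    {"offset": [1,-1,-51],"twist": 0,"jaw": 55},
    {"offset": [1,-1,-51],"twist": 0,"jaw": 55},
    {"offset": [1,-1,-51],"twist": 0,"jaw": 55},
  ],
)

```text
clock: 21.13
tool_pos: [0.4665, 0.0065, 0.1042]
tcp_rot: [[0.001, 0.999, 0.054], [0.0, 0.054, -0.999], [-1.0, 0.001, -0.0]]
wrist_force: [-0.9, 0.2, 0.7]
finger_gap: 0.0652
```

Request:
carry_out(
  series=[
    {"offset": [0,0,0],"twist": 0,"jaw": 84},
    {"offset": [0,0,0],"twist": 0,"jaw": 84},
    {"offset": [0,0,0],"twist": 0,"jaw": 84},
    {"offset": [0,0,30],"twist": 0,"jaw": 84},
    {"offset": [0,0,65],"twist": 0,"jaw": 84},
    {"offset": [-1,20,80],"twist": 0,"jaw": 84},
    {"offset": [-4,55,80],"twist": 0,"jaw": 84},
    {"offset": [-7,90,80],"twist": 0,"jaw": 84},
    {"offset": [-10,125,80],"twist": 0,"jaw": 84},
    {"offset": [-13,160,80],"twist": 0,"jaw": 84},
    {"offset": [-16,195,70],"twist": 0,"jaw": 84},
    {"offset": [-19,230,55],"twist": 0,"jaw": 84},
    {"offset": [-22,265,40],"twist": 0,"jaw": 84},
    {"offset": [-25,300,25],"twist": 0,"jaw": 84},
    {"offset": [-25,309,10],"twist": 0,"jaw": 84},
    {"offset": [-25,309,6],"twist": 0,"jaw": 84},
    {"offset": [-25,309,6],"twist": 0,"jaw": 84},
    {"offset": [-25,309,6],"twist": 0,"jaw": 84},
    {"offset": [-25,309,6],"twist": 0,"jaw": 84},
  ],
)

```text
clock: 22.72
tool_pos: [0.442, 0.3139, 0.1104]
tcp_rot: [[0.001, 0.999, 0.051], [-0.0, 0.051, -0.999], [-1.0, 0.001, 0.0]]
wrist_force: [-0.2, -0.6, -0.3]
finger_gap: 0.084
```

```bash
sed -i 's/A=(.428,.332)/A=(.441,.316)/' look.py; python3 look.py s5; python3 - <<'E'
from station import arm
print(arm.state()['tool_pos'])
E
```

```text
22.7167 [0.442  0.3139 0.1104]
A [0.4442 0.3122] 0.0014 134
C [0.5785 0.3426] 0.0014 160
L [461.2  91.6] 0.05727090201797478 188
R [473.3 -82.7] 0.057361914800404014 205
ring 0.07 [0.4661 0.0056] 0.0014 109
ring 0.0983 [0.4677 0.0049] 0.0026 229
ring 0.1266 [0.4669 0.0052] 0.0014 160
[0.44209584 0.31390511 0.1104533 ]
```

View pics/s5.png

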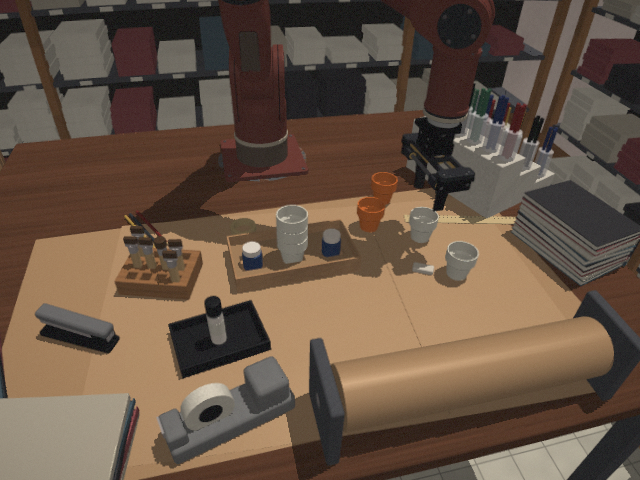

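Request:
carry_out(
  series=[
    {"offset": [2,-2,-35],"twist": 0,"jaw": 84},
    {"offset": [2,-2,-60],"twist": 0,"jaw": 84},
    {"offset": [2,-2,-67],"twist": 0,"jaw": 84},
    {"offset": [2,-2,-67],"twist": 0,"jaw": 84},
    {"offset": [2,-2,-67],"twist": 0,"jaw": 55},
    {"offset": [2,-2,-67],"twist": 0,"jaw": 55},
    {"offset": [2,-2,-67],"twist": 0,"jaw": 55},
    {"offset": [2,-2,-67],"twist": 0,"jaw": 55},
    {"offset": [2,-2,-67],"twist": 0,"jaw": 55},
  ],
  force=20,
)

```text
clock: 23.52
tool_pos: [0.4438, 0.3134, 0.0438]
tcp_rot: [[0.002, 0.999, 0.053], [0.001, 0.053, -0.999], [-1.0, 0.002, -0.001]]
wrist_force: [0.0, -0.7, 7.8]
finger_gap: 0.0655
```

Request:
carry_out(
  series=[
    {"offset": [0,0,30],"twist": 0,"jaw": 55},
    {"offset": [0,0,70],"twist": 0,"jaw": 55},
    {"offset": [0,0,110],"twist": 0,"jaw": 55},
    {"offset": [1,-15,145],"twist": 0,"jaw": 55},
    {"offset": [4,-50,155],"twist": 0,"jaw": 55},
    {"offset": [6,-85,155],"twist": 0,"jaw": 55},
    {"offset": [9,-120,155],"twist": 0,"jaw": 55},
    {"offset": [11,-155,155],"twist": 0,"jaw": 55},
    {"offset": [14,-190,155],"twist": 0,"jaw": 55},
    {"offset": [16,-225,155],"twist": 0,"jaw": 55},
    {"offset": [19,-260,152],"twist": 0,"jaw": 55},
    {"offset": [21,-290,145],"twist": 0,"jaw": 55},
    {"offset": [22,-307,140],"twist": 0,"jaw": 55},
    {"offset": [22,-307,138],"twist": 0,"jaw": 55},
    {"offset": [22,-307,138],"twist": 0,"jaw": 55},
    {"offset": [22,-307,138],"twist": 0,"jaw": 55},
    {"offset": [22,-307,138],"twist": 0,"jaw": 55},
  ],
)

```text
clock: 24.93
tool_pos: [0.4651, 0.0075, 0.181]
tcp_rot: [[0.001, 0.998, 0.055], [0.0, 0.055, -0.998], [-1.0, 0.001, -0.0]]
wrist_force: [-0.1, 0.2, -1.2]
finger_gap: 0.0659
```

Request:
carry_out(
  series=[
    {"offset": [1,-1,-20],"twist": 0,"jaw": 55},
    {"offset": [1,-1,-33],"twist": 0,"jaw": 55},
    {"offset": [1,-1,-41],"twist": 0,"jaw": 55},
    {"offset": [1,-1,-46],"twist": 0,"jaw": 55},
    {"offset": [1,-1,-48],"twist": 0,"jaw": 55},
    {"offset": [1,-1,-48],"twist": 0,"jaw": 55},
    {"offset": [1,-1,-48],"twist": 0,"jaw": 55},
  ],
)

```text
clock: 25.52
tool_pos: [0.4664, 0.0052, 0.1331]
tcp_rot: [[0.001, 0.999, 0.053], [0.0, 0.053, -0.999], [-1.0, 0.001, 0.0]]
wrist_force: [0.6, -0.4, -0.8]
finger_gap: 0.0653
```

Request:
carry_out(
  series=[
    {"offset": [0,0,0],"twist": 0,"jaw": 84},
    {"offset": [0,0,0],"twist": 0,"jaw": 84},
    {"offset": [0,0,0],"twist": 0,"jaw": 84},
    {"offset": [0,0,30],"twist": 0,"jaw": 84},
    {"offset": [0,0,65],"twist": 0,"jaw": 84},
    {"offset": [10,25,70],"twist": 0,"jaw": 84},
    {"offset": [21,60,70],"twist": 0,"jaw": 84},
    {"offset": [32,95,70],"twist": 0,"jaw": 84},
    {"offset": [43,130,70],"twist": 0,"jaw": 84},
    {"offset": [54,165,60],"twist": 0,"jaw": 84},
    {"offset": [65,200,45],"twist": 0,"jaw": 84},
    {"offset": [77,235,30],"twist": 0,"jaw": 84},
    {"offset": [89,270,15],"twist": 0,"jaw": 84},
    {"offset": [101,305,0],"twist": 0,"jaw": 84},
    {"offset": [112,337,-15],"twist": 0,"jaw": 84},
    {"offset": [112,337,-23],"twist": 0,"jaw": 84},
    {"offset": [112,337,-23],"twist": 0,"jaw": 84},
    {"offset": [112,337,-23],"twist": 0,"jaw": 84},
    {"offset": [112,337,-23],"twist": 0,"jaw": 84},
  ],
)

```text
clock: 27.1
tool_pos: [0.5787, 0.3407, 0.1104]
tcp_rot: [[0.001, 0.999, 0.051], [-0.0, 0.051, -0.999], [-1.0, 0.001, 0.0]]
wrist_force: [-0.3, -0.5, 0.8]
finger_gap: 0.0836
```

```bash
python3 look.py s6; python3 - <<'E'
from station import arm
print(arm.state()['tool_pos'])
E
```

```text
27.1 [0.5787 0.3407 0.1104]
C [0.5784 0.3424] 0.0013 154
L [461.1  91.3] 0.05713721748432497 188
R [473.2 -83.1] 0.05708877137778334 208
ring 0.07 [0.4661 0.0052] 0.0014 117
ring 0.0983 [0.466  0.0054] 0.0016 118
ring 0.1266 [0.4672 0.0053] 0.0024 239
ring 0.1549 [0.4665 0.0052] 0.0012 157
[0.57897261 0.34061481 0.11073505]
```

Request:
carry_out(
  series=[
    {"offset": [-1,1,-35],"twist": 0,"jaw": 84},
    {"offset": [-1,1,-60],"twist": 0,"jaw": 84},
    {"offset": [-1,1,-67],"twist": 0,"jaw": 84},
    {"offset": [-1,1,-67],"twist": 0,"jaw": 84},
    {"offset": [-1,1,-67],"twist": 0,"jaw": 55},
    {"offset": [-1,1,-67],"twist": 0,"jaw": 55},
    {"offset": [-1,1,-67],"twist": 0,"jaw": 55},
    {"offset": [-1,1,-67],"twist": 0,"jaw": 55},
    {"offset": [-1,1,-67],"twist": 0,"jaw": 55},
  ],
  force=20,
)

```text
clock: 27.9
tool_pos: [0.5778, 0.3434, 0.044]
tcp_rot: [[0.002, 0.999, 0.053], [0.001, 0.053, -0.999], [-1.0, 0.002, -0.001]]
wrist_force: [-0.2, -0.1, 6.6]
finger_gap: 0.0653
```

Request:
carry_out(
  series=[
    {"offset": [0,0,30],"twist": 0,"jaw": 55},
    {"offset": [0,0,70],"twist": 0,"jaw": 55},
    {"offset": [0,0,110],"twist": 0,"jaw": 55},
    {"offset": [-5,-15,145],"twist": 0,"jaw": 55},
    {"offset": [-15,-45,165],"twist": 0,"jaw": 55},
    {"offset": [-26,-80,180],"twist": 0,"jaw": 55},
    {"offset": [-38,-115,183],"twist": 0,"jaw": 55},
    {"offset": [-50,-150,183],"twist": 0,"jaw": 55},
    {"offset": [-61,-185,183],"twist": 0,"jaw": 55},
    {"offset": [-73,-220,183],"twist": 0,"jaw": 55},
    {"offset": [-85,-255,183],"twist": 0,"jaw": 55},
    {"offset": [-96,-290,183],"twist": 0,"jaw": 55},
    {"offset": [-107,-320,177],"twist": 0,"jaw": 55},
    {"offset": [-111,-337,170],"twist": 0,"jaw": 55},
    {"offset": [-111,-337,168],"twist": 0,"jaw": 55},
    {"offset": [-111,-337,168],"twist": 0,"jaw": 55},
    {"offset": [-111,-337,168],"twist": 0,"jaw": 55},
    {"offset": [-111,-337,168],"twist": 0,"jaw": 55},
  ],
)

```text
clock: 29.4
tool_pos: [0.4664, 0.0076, 0.2109]
tcp_rot: [[0.0, 0.998, 0.055], [0.0, 0.055, -0.998], [-1.0, 0.0, -0.0]]
wrist_force: [-0.9, 0.2, -1.8]
finger_gap: 0.065
```

Request:
carry_out(
  series=[
    {"offset": [0,-1,-20],"twist": 0,"jaw": 55},
    {"offset": [0,-1,-33],"twist": 0,"jaw": 55},
    {"offset": [0,-1,-41],"twist": 0,"jaw": 55},
    {"offset": [0,-1,-47],"twist": 0,"jaw": 55},
    {"offset": [0,-1,-50],"twist": 0,"jaw": 55},
    {"offset": [0,-1,-50],"twist": 0,"jaw": 55},
    {"offset": [0,-1,-50],"twist": 0,"jaw": 55},
    {"offset": [0,-1,-50],"twist": 0,"jaw": 84},
    {"offset": [0,-1,-50],"twist": 0,"jaw": 84},
    {"offset": [0,-1,-50],"twist": 0,"jaw": 84},
    {"offset": [0,-1,-25],"twist": 0,"jaw": 84},
    {"offset": [0,-1,10],"twist": 0,"jaw": 84},
    {"offset": [0,-1,45],"twist": 0,"jaw": 84},
    {"offset": [0,-30,45],"twist": 0,"jaw": 84},
    {"offset": [0,-65,45],"twist": 0,"jaw": 70},
    {"offset": [0,-100,45],"twist": 0,"jaw": 60},
    {"offset": [0,-140,45],"twist": 0,"jaw": 50},
    {"offset": [0,-180,45],"twist": 0,"jaw": 50},
    {"offset": [0,-180,45],"twist": 0,"jaw": 50},
  ],
)

```text
clock: 30.98
tool_pos: [0.4645, -0.1829, 0.2551]
tcp_rot: [[-0.001, 0.999, 0.043], [-0.002, 0.043, -0.999], [-1.0, -0.001, 0.002]]
wrist_force: [-1.0, -1.3, 0.1]
finger_gap: 0.0586
```

```bash
python3 look.py s7; python3 - <<'E'
from meas import *
from station import arm
print(arm.state()['tool_pos'])
p,d,c=load('last.npz');W=cloud(d,c);X,Y,Z=W[...,0],W[...,1],W[...,2]
u=(Z>.095)&(Z<.115)&(np.hypot(X-.4745,Y+.2593)<.017);print('head scene',W[u].mean(0),u.sum())
p,d,c=grab('wrist');cv2.imwrite('pics/w7.png',p[:,:,::-1]);W=cloud(d,c);X,Y,Z=W[...,0],W[...,1],W[...,2]
for z in((.103,.112),):
    u=(Z>z[0])&(Z<z[1])&(np.hypot(X-.4745,Y+.2593)<.017);P=W[u]
    if u.sum()>10:print('head wrist',P.mean(0),u.sum(),cv2.minEnclosingCircle((P[:,:2]*1000).astype(np.float32)))
u=(Z>.034)&(Z<.042)&(np.hypot(X-.47,Y+.274)<.12);print(cv2.minAreaRect((W[u][:,:2]*1000).astype(np.float32)))
E
```

```text
30.9833 [ 0.4645 -0.1829  0.2551]
L [460.7  92. ] 0.05690629648683413 187
R [472.6 -82.8] 0.05719100053153828 212
ring 0.07 [0.4659 0.0053] 0.0013 115
ring 0.0983 [0.4658 0.0052] 0.0015 114
ring 0.1266 [0.4664 0.0054] 0.0012 122
ring 0.1549 [0.4671 0.0055] 0.0023 241
ring 0.1832 [0.4658 0.0052] 0.0012 151
[ 0.46515837 -0.17857048  0.25520569]
head scene [ 0.47817817 -0.25779754  0.10439579] 128
head wrist [ 0.47303119 -0.25043931  0.10715428] 122 ((472.9704284667969, -253.37966918945312), 9.918862342834473)
((469.3185119628906, -274.3257141113281), (147.68869018554688, 108.22904205322266), 73.45272064208984)
```

View pics/s7.png

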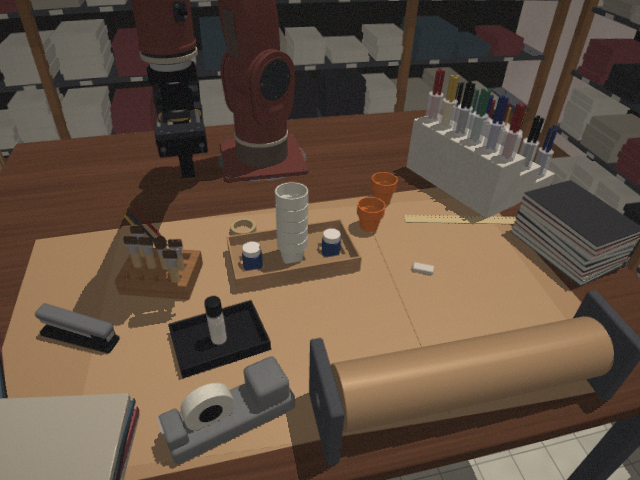

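View pics/w7.png

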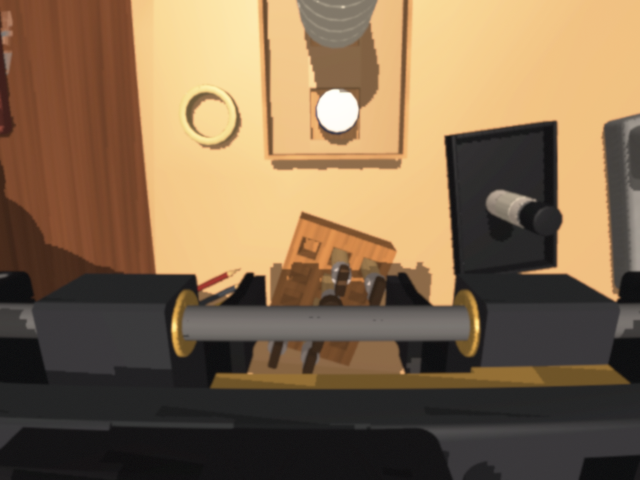

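Request:
carry_out(
  series=[
    {"offset": [0,-35,0],"twist": -0.1,"jaw": 50},
    {"offset": [-3,-70,0],"twist": -0.2,"jaw": 50},
    {"offset": [-6,-105,0],"twist": -0.3,"jaw": 50},
    {"offset": [-9,-140,0],"twist": -0.343,"jaw": 50},
    {"offset": [-12,-153,0],"twist": -0.343,"jaw": 50},
    {"offset": [-12,-153,0],"twist": -0.343,"jaw": 50},
    {"offset": [-12,-153,0],"twist": -0.343,"jaw": 50},
    {"offset": [-12,-153,0],"twist": -0.343,"jaw": 50},
    {"offset": [-12,-153,0],"twist": -0.343,"jaw": 50},
  ],
)

```text
clock: 31.83
tool_pos: [0.4549, -0.325, 0.256]
tcp_rot: [[0.001, 0.959, -0.283], [-0.0, -0.283, -0.959], [-1.0, 0.001, -0.0]]
wrist_force: [0.7, 0.5, -0.1]
finger_gap: 0.0501
```

```bash
python3 - <<'E'
from meas import *
from station import arm
s=arm.state();print(s['tool_pos'],np.degrees(np.arctan2(s['tcp_rot'][1][1],s['tcp_rot'][0][1])))
p,d,c=grab('wrist');cv2.imwrite('pics/w8.png',p[:,:,::-1]);W=cloud(d,c);X,Y,Z=W[...,0],W[...,1],W[...,2]
np.savez('w8.npz',p=p,d=d,**{k:np.array(v) for k,v in c.items()})
u=(Z>.103)&(Z<.113)&(np.hypot(X-.474,Y+.2596)<.017);P=W[u]
if u.sum()>10:print('head wrist',P.mean(0),u.sum(),cv2.minEnclosingCircle((P[:,:2]*1000).astype(np.float32)))
u=(Z>.034)&(Z<.042)&(np.hypot(X-.47,Y+.274)<.12);print(cv2.minAreaRect((W[u][:,:2]*1000).astype(np.float32)))
a=proj([[.474,-.2596,.108]],c)[0].astype(int);print(a)
x,y=a;cv2.imwrite('pics/w8c.png',cv2.resize(p[max(0,y-90):y+70,max(0,x-110):x+110,::-1],None,fx=3.5,fy=3.5,interpolation=cv2.INTER_CUBIC))
E
```

```text
[ 0.4549214  -0.32495623  0.25596183] -16.43168754273281
head wrist [ 0.47347752 -0.25944098  0.10863596] 656 ((475.070068359375, -257.15191650390625), 14.261299133300781)
((468.7857360839844, -274.2455749511719), (146.21914672851562, 108.90821838378906), 73.07482147216797)
[324 140]
```

View pics/w8c.png

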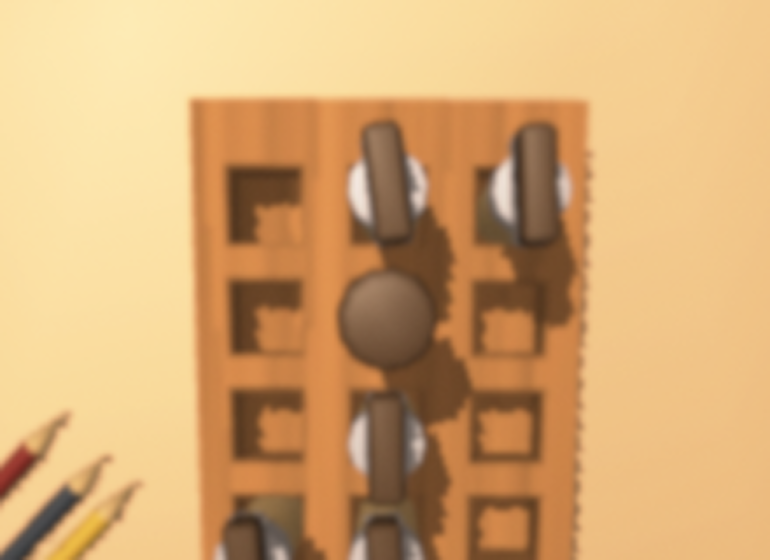

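Request:
carry_out(
  series=[
    {"offset": [10,33,-20],"twist": -0.005,"jaw": 40},
    {"offset": [19,65,-50],"twist": -0.005,"jaw": 40},
    {"offset": [19,65,-85],"twist": -0.005,"jaw": 40},
    {"offset": [19,65,-120],"twist": -0.005,"jaw": 40},
    {"offset": [19,65,-130],"twist": -0.005,"jaw": 40},
    {"offset": [19,65,-130],"twist": -0.005,"jaw": 40},
    {"offset": [19,65,-130],"twist": -0.005,"jaw": 40},
    {"offset": [19,65,-130],"twist": -0.005,"jaw": 40},
    {"offset": [19,65,-130],"twist": -0.005,"jaw": 40},
    {"offset": [19,65,-130],"twist": -0.005,"jaw": 40},
  ],
)

```text
clock: 32.72
tool_pos: [0.4739, -0.2627, 0.1272]
tcp_rot: [[0.002, 0.957, -0.291], [-0.002, -0.291, -0.957], [-1.0, 0.003, 0.001]]
wrist_force: [0.5, 0.2, -0.3]
finger_gap: 0.0399
```

```bash
python3 - <<'E'
from meas import *
p,d,c=grab('scene');cv2.imwrite('pics/s9.png',cv2.resize(p[180:310,80:240,::-1],None,fx=4.5,fy=4.5,interpolation=cv2.INTER_CUBIC))
E
```

```text
(no output)
```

View pics/s9.png

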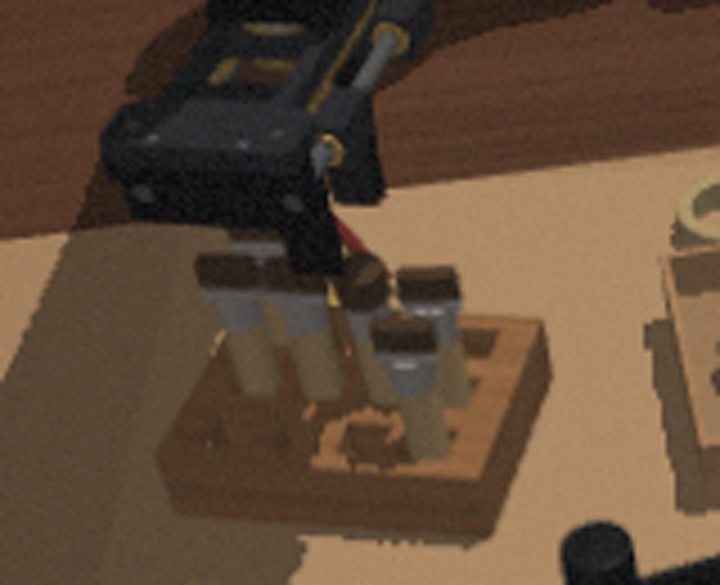

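Request:
carry_out(
  series=[
    {"offset": [0,3,0],"twist": 0,"jaw": 40},
    {"offset": [0,3,0],"twist": 0,"jaw": 40},
    {"offset": [0,3,0],"twist": 0,"jaw": 40},
    {"offset": [0,3,0],"twist": 0,"jaw": 40},
  ],
)

```text
clock: 33.1
tool_pos: [0.473, -0.259, 0.1256]
tcp_rot: [[-0.0, 0.957, -0.291], [-0.0, -0.291, -0.957], [-1.0, -0.0, 0.0]]
wrist_force: [-0.3, 0.5, -0.3]
finger_gap: 0.0401
```

Request:
carry_out(
  series=[
    {"offset": [0,0,-15],"twist": 0,"jaw": 40},
    {"offset": [0,0,-30],"twist": 0,"jaw": 40},
    {"offset": [0,0,-45],"twist": 0,"jaw": 40},
    {"offset": [0,0,-60],"twist": 0,"jaw": 40},
    {"offset": [0,0,-69],"twist": 0,"jaw": 40},
    {"offset": [0,0,-69],"twist": 0,"jaw": 40},
    {"offset": [0,0,-69],"twist": 0,"jaw": 12},
    {"offset": [0,0,-69],"twist": 0,"jaw": 12},
    {"offset": [0,0,-69],"twist": 0,"jaw": 12},
    {"offset": [0,0,-69],"twist": 0,"jaw": 12},
    {"offset": [0,0,-69],"twist": 0,"jaw": 12},
    {"offset": [0,0,-69],"twist": 0,"jaw": 12},
  ],
  force=15,
)

```text
clock: 34.1
tool_pos: [0.4736, -0.2593, 0.0574]
tcp_rot: [[0.001, 0.957, -0.291], [-0.001, -0.291, -0.957], [-1.0, 0.001, 0.0]]
wrist_force: [-1.6, -0.1, 5.7]
finger_gap: 0.0233
```

```bash
python3 - <<'E'
from meas import *
p,d,c=grab('scene');cv2.imwrite('pics/s10.png',cv2.resize(p[180:310,80:240,::-1],None,fx=4.5,fy=4.5,interpolation=cv2.INTER_CUBIC))
E
```

```text
(no output)
```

View pics/s10.png

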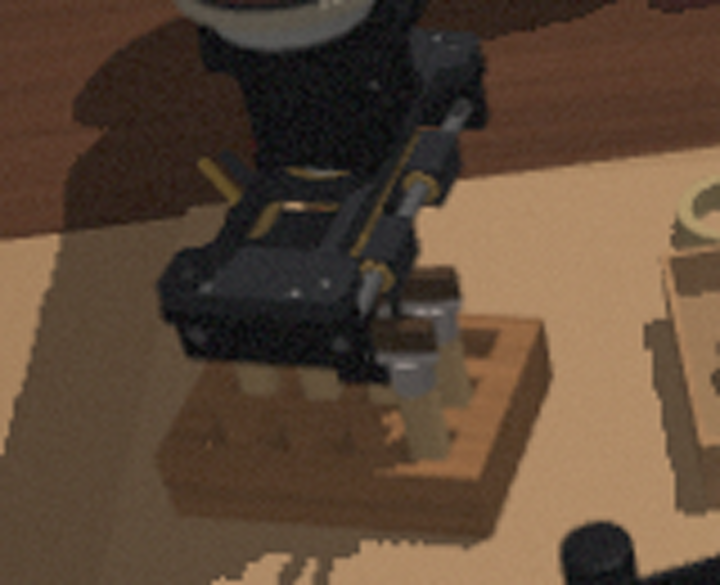

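Request:
carry_out(
  series=[
    {"offset": [0,0,0],"twist": 0,"jaw": 40},
    {"offset": [0,0,0],"twist": 0,"jaw": 40},
    {"offset": [0,0,11],"twist": 0,"jaw": 40},
    {"offset": [0,0,11],"twist": 0,"jaw": 40},
    {"offset": [0,0,11],"twist": 0,"jaw": 14},
    {"offset": [0,0,11],"twist": 0,"jaw": 14},
    {"offset": [0,0,11],"twist": 0,"jaw": 14},
    {"offset": [0,0,11],"twist": 0,"jaw": 14},
    {"offset": [0,0,11],"twist": 0,"jaw": 14},
    {"offset": [0,0,11],"twist": 0,"jaw": 14},
    {"offset": [0,0,25],"twist": 0,"jaw": 14},
    {"offset": [0,0,40],"twist": 0,"jaw": 14},
    {"offset": [0,0,55],"twist": 0,"jaw": 14},
    {"offset": [0,0,55],"twist": 0,"jaw": 14},
    {"offset": [0,0,55],"twist": 0,"jaw": 14},
  ],
  force=20,
)

```text
clock: 35.4
tool_pos: [0.4734, -0.2593, 0.1119]
tcp_rot: [[0.001, 0.957, -0.291], [-0.001, -0.291, -0.957], [-1.0, 0.001, 0.001]]
wrist_force: [0.6, 0.5, -0.5]
finger_gap: 0.022
```

```bash
python3 - <<'E'
from meas import *
from station import arm
print(arm.state()['tool_pos'])
p,d,c=grab('scene');cv2.imwrite('pics/s11.png',cv2.resize(p[180:310,80:240,::-1],None,fx=4.5,fy=4.5,interpolation=cv2.INTER_CUBIC))
p,d,c=grab('side');cv2.imwrite('pics/d11.png',cv2.resize(p[250:400,320:480,::-1],None,fx=4,fy=4,interpolation=cv2.INTER_CUBIC))
E
```

```text
[ 0.47336513 -0.25928244  0.11191391]
```

View pics/s11.png

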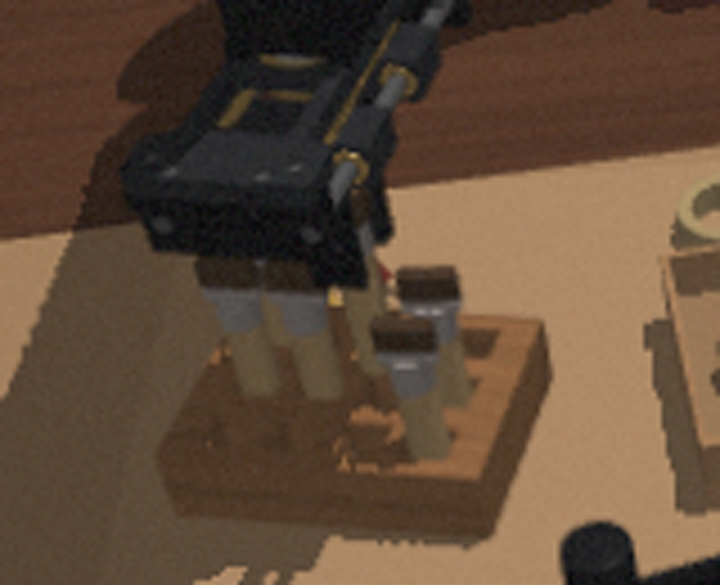

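View pics/d11.png

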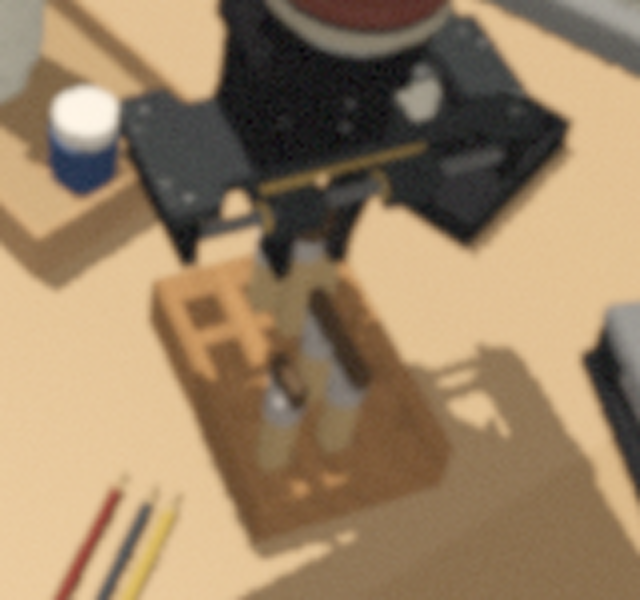

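Request:
carry_out(
  series=[
    {"offset": [0,0,25],"twist": 0,"jaw": 14},
    {"offset": [0,0,55],"twist": 0,"jaw": 14},
    {"offset": [0,0,85],"twist": 0,"jaw": 14},
    {"offset": [0,0,115],"twist": 0,"jaw": 14},
    {"offset": [0,0,145],"twist": 0,"jaw": 14},
    {"offset": [0,0,165],"twist": 0,"jaw": 14},
    {"offset": [0,30,165],"twist": 0,"jaw": 14},
    {"offset": [0,60,165],"twist": 0,"jaw": 14},
    {"offset": [0,90,165],"twist": 0,"jaw": 14},
    {"offset": [0,120,165],"twist": 0,"jaw": 14},
    {"offset": [0,120,165],"twist": 0,"jaw": 14},
    {"offset": [0,120,165],"twist": 0,"jaw": 14},
    {"offset": [0,120,165],"twist": 0,"jaw": 14},
  ],
)

```text
clock: 36.58
tool_pos: [0.4727, -0.1397, 0.2759]
tcp_rot: [[-0.001, 0.957, -0.291], [-0.0, -0.291, -0.957], [-1.0, -0.001, 0.0]]
wrist_force: [-0.2, -0.3, -1.3]
finger_gap: 0.0223
```

```bash
python3 - <<'E'
from meas import *
from station import arm
print(arm.state()['tool_pos'])
for n in('scene','side'):
    p,d,c=grab(n);np.savez(n+'12.npz',p=p,d=d,**{k:np.array(v) for k,v in c.items()})
    a=proj([[.473,-.139,.245]],c)[0].astype(int);print(a)
    x,y=a;q=p[max(0,y-70):y+70,max(0,x-80):x+80,::-1];cv2.imwrite(f'pics/{n}12.png',cv2.resize(q,None,fx=4,fy=4,interpolation=cv2.INTER_CUBIC))
E
```

```text
[ 0.47269841 -0.13972952  0.27586278]
[212 171]
[363 232]
```

View pics/scene12.png

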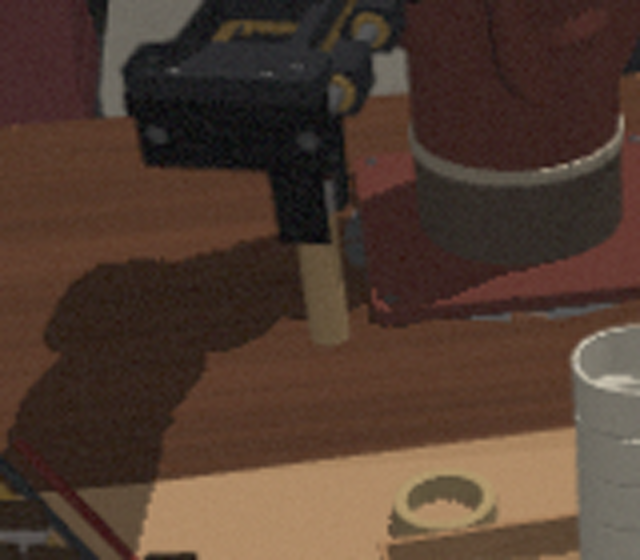

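View pics/side12.png

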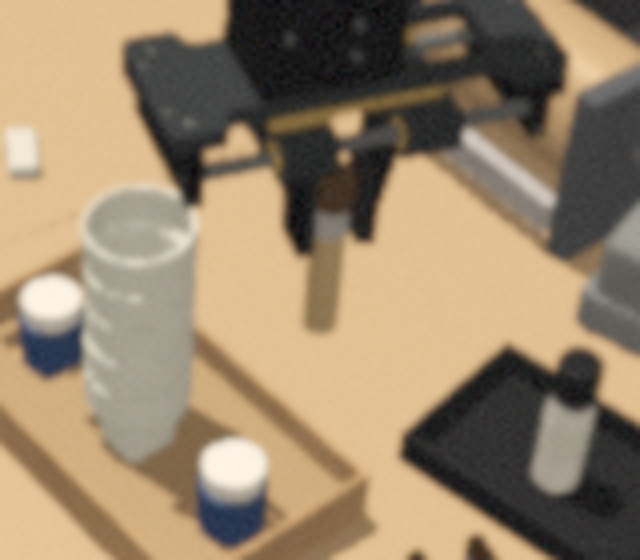

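```bash
python3 - <<'E'
from meas import *
for n in('scene12.npz','side12.npz'):
    p,d,c=load(n);W=cloud(d,c);X,Y,Z=W[...,0],W[...,1],W[...,2]
    for z in np.arange(.195,.275,.01):
        u=(Z>z)&(Z<z+.01)&(np.hypot(X-.473,Y+.14)<.05)
        if u.sum()>4:print(n,round(z,3),W[u].mean(0).round(4),u.sum(),Z[u].min())
    print(proj([[.473,-.14,.216]],c))
E
```

```text
scene12.npz 0.215 [ 0.4794 -0.1402  0.2209] 34 0.21677690088378887
scene12.npz 0.225 [ 0.4795 -0.1397  0.2302] 52 0.2251024112032199
scene12.npz 0.235 [ 0.4791 -0.1402  0.24  ] 46 0.23518267216304425
scene12.npz 0.245 [ 0.4793 -0.1401  0.2498] 52 0.24522038062538162
scene12.npz 0.255 [ 0.479  -0.1397  0.26  ] 52 0.25512258574338414
scene12.npz 0.265 [ 0.4787 -0.139   0.2682] 27 0.2650738050154323
scene12.npz 0.275 [ 0.4822 -0.139   0.2803] 90 0.27529587020056867
[[214.08094413 185.16080617]]
side12.npz 0.215 [ 0.4676 -0.1435  0.2212] 20 0.21646723525374523
side12.npz 0.225 [ 0.4672 -0.1435  0.2303] 33 0.22500383643818755
side12.npz 0.235 [ 0.4678 -0.1434  0.2402] 31 0.23625837800227012
side12.npz 0.245 [ 0.4675 -0.143   0.25  ] 35 0.2453706332785819
side12.npz 0.255 [ 0.4683 -0.1442  0.2604] 30 0.2550987979869396
side12.npz 0.265 [ 0.468  -0.1442  0.2697] 29 0.26536070206252366
side12.npz 0.275 [ 0.467  -0.144   0.2808] 81 0.2750393807193376
[[362.89972299 243.15105713]]
```

Request:
carry_out(
  series=[
    {"offset": [-2,30,0],"twist": 0,"jaw": 14},
    {"offset": [-4,60,0],"twist": 0,"jaw": 14},
    {"offset": [-5,90,0],"twist": 0,"jaw": 14},
    {"offset": [-6,120,0],"twist": 0,"jaw": 14},
    {"offset": [-7,140,0],"twist": 0,"jaw": 14},
    {"offset": [-7,145,0],"twist": 0,"jaw": 14},
    {"offset": [-7,145,0],"twist": 0,"jaw": 14},
    {"offset": [-7,145,0],"twist": 0,"jaw": 14},
    {"offset": [-7,145,-20],"twist": 0,"jaw": 14},
    {"offset": [-7,145,-40],"twist": 0,"jaw": 14},
    {"offset": [-7,145,-60],"twist": 0,"jaw": 14},
    {"offset": [-7,145,-75],"twist": 0,"jaw": 14},
    {"offset": [-7,145,-84],"twist": 0,"jaw": 14},
    {"offset": [-7,145,-88],"twist": 0,"jaw": 14},
    {"offset": [-7,145,-88],"twist": 0,"jaw": 14},
    {"offset": [-7,145,-88],"twist": 0,"jaw": 14},
  ],
)

```text
clock: 38.02
tool_pos: [0.4664, 0.0055, 0.1891]
tcp_rot: [[0.0, 0.957, -0.291], [0.0, -0.291, -0.957], [-1.0, 0.0, -0.0]]
wrist_force: [0.4, -0.2, 0.3]
finger_gap: 0.0223
```

Request:
carry_out(
  series=[
    {"offset": [0,0,-3],"twist": 0,"jaw": 14},
    {"offset": [0,0,-3],"twist": 0,"jaw": 14},
    {"offset": [0,0,-3],"twist": 0,"jaw": 30},
    {"offset": [0,0,-3],"twist": 0,"jaw": 80},
    {"offset": [0,0,-3],"twist": 0,"jaw": 80},
    {"offset": [0,0,-3],"twist": 0,"jaw": 80},
    {"offset": [0,0,-3],"twist": 0,"jaw": 80},
    {"offset": [0,0,20],"twist": 0,"jaw": 80},
    {"offset": [0,0,50],"twist": 0,"jaw": 80},
    {"offset": [0,0,85],"twist": 0,"jaw": 80},
    {"offset": [0,0,110],"twist": 0,"jaw": 80},
    {"offset": [0,-40,110],"twist": 0,"jaw": 80},
    {"offset": [0,-80,110],"twist": 0,"jaw": 80},
    {"offset": [0,-120,110],"twist": 0,"jaw": 80},
    {"offset": [0,-160,110],"twist": 0,"jaw": 80},
    {"offset": [0,-200,110],"twist": 0,"jaw": 80},
    {"offset": [0,-200,110],"twist": 0,"jaw": 80},
    {"offset": [0,-200,110],"twist": 0,"jaw": 80},
  ],
)

```text
clock: 39.52
tool_pos: [0.4654, -0.1964, 0.2979]
tcp_rot: [[-0.001, 0.955, -0.295], [0.001, -0.295, -0.955], [-1.0, -0.001, -0.001]]
wrist_force: [-0.7, 0.9, -0.2]
finger_gap: 0.0799
```

```bash
python3 look.py s13; python3 - <<'E'
from meas import *
p,d,c=grab('side');cv2.imwrite('pics/side13.png',p[:,:,::-1])
p,d,c=load('last.npz');W=cloud(d,c);X,Y,Z=W[...,0],W[...,1],W[...,2]
u=(Z>.19)&(np.hypot(X-.466,Y-.005)<.06)
for z in np.arange(.19,.24,.008):
    k=u&(Z>z)&(Z<z+.008)
    if k.sum():print(round(z,3),W[k].mean(0).round(4),k.sum())
E
```

```text
39.5167 [ 0.4654 -0.1964  0.2979]
L [462.5  92.6] 0.0570336647013486 192
R [472.7 -83. ] 0.05707652456287312 210
ring 0.07 [0.4661 0.0056] 0.0011 124
ring 0.0983 [0.4662 0.0051] 0.0015 116
ring 0.1266 [0.4662 0.0052] 0.0013 124
ring 0.1549 [0.4665 0.0053] 0.002 185
ring 0.1832 [0.4649 0.005 ] 0.0109 180
0.19 [0.4706 0.005  0.1941] 34
0.198 [0.4708 0.0058 0.2015] 28
0.206 [0.4718 0.0038 0.2099] 43
0.214 [0.4675 0.0058 0.2192] 81
0.222 [0.4667 0.0066 0.2225] 13
```

View pics/s13.png

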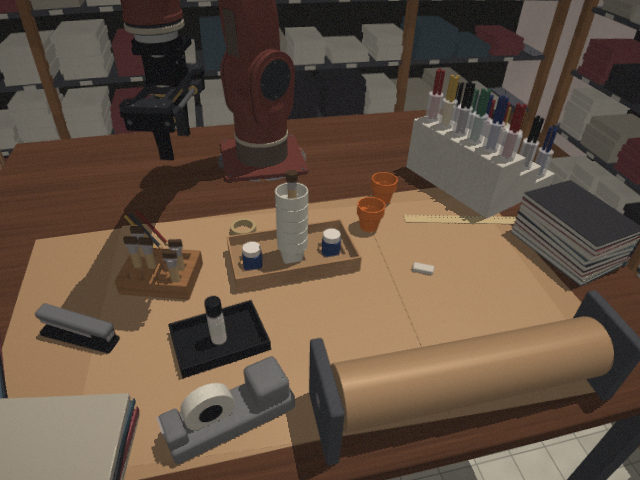

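View pics/side13.png

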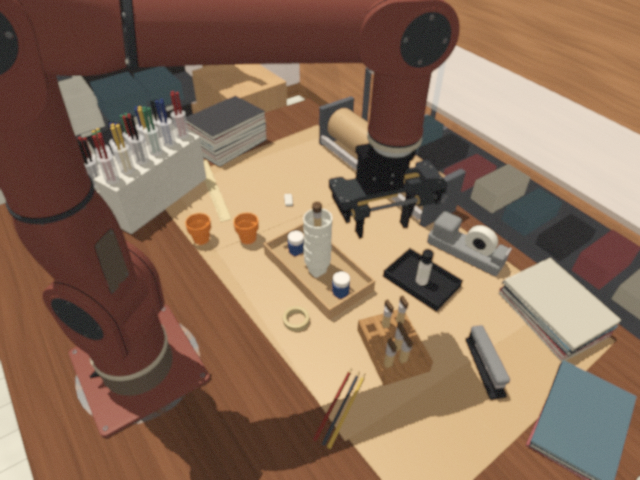

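Request:
carry_out(
  series=[
    {"offset": [0,0,0],"twist": 0,"jaw": 80},
    {"offset": [0,0,0],"twist": 0,"jaw": 80},
    {"offset": [0,0,0],"twist": 0,"jaw": 80},
    {"offset": [0,0,0],"twist": 0,"jaw": 80},
    {"offset": [0,0,0],"twist": 0,"jaw": 80},
    {"offset": [0,0,0],"twist": 0,"jaw": 80},
  ],
)

```text
clock: 40.12
tool_pos: [0.466, -0.1938, 0.2986]
tcp_rot: [[-0.0, 0.957, -0.291], [-0.0, -0.291, -0.957], [-1.0, 0.0, 0.0]]
wrist_force: [0.0, 0.1, 1.1]
finger_gap: 0.0799
```

```bash
python3 -c "
from station import arm
print(arm.finish_job())"
```

```text
the job is handed in; nothing more can be done
None
```

The job was handed in at about 40 s of the 208 s allowed; the hand-in reports no verdict. I put the glue stick in the black tray and both paint jars in the side openings. Then I nested the four white pots I found on the counter onto the first pot. One of them had been knocked about 25 mm aside during the run, and I found it again before grasping it. Last, I stood the stencil brush bristles up in the top pot.

The last camera checks, just before handing in:
- **Pots:** rims sit at the expected 28.3 mm steps. Their centres were within about 1 mm of (0.466, 0.005) for the four lower rims. The top rim was measured before the brush went in, because its later fit was disturbed by the brush (11 mm residual).
- **Jars:** within about 3 mm of the opening centres, lids at 57 mm, which means down on the floor of the carton.
- **Brushes and glue stick:** the stencil brush stands upright near the pot axis. All five flat brushes are still in the stand. The glue stick stands in the tray.

Two grips were redone: the second jar (the fingers had closed about 7 mm off its centre) and the stencil brush (held by its head instead of the handle). No check failed.

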